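Turn the thermometer probe round in the spring clip and dock it

ROBOT

A 7-joint arm with a two-finger parallel gripper is mounted at the origin on the work surface. World frame = base frame: x ahead of the robot, y to its left, z up, the work surface at z = 0. Lengths are in m, angles in rad, forces in N, time in s.
With the tool pointing down it reaches from about 0.425 to 0.95 m from the base axis. Payload 16.7 kg.
Tool frame: the origin (TCP) lies midway between the tips of the shut fingers; the grasp point (between the pads) lies 19 mm behind it (r.pinch_z is the distance from the TCP to the grasp point, in m); z points along the fingers, y is the direction in which the jaws open and shut (so a half turn about z gives the same grasp; the last joint's range is limited). The gripper opens to 94 mm and grips with 3 to 60 N. Pads are 16 mm wide; open, the fingers measure 119 mm over their backs; the gripper's body (75 mm by 177 mm) begins 78 mm behind the grasp point.
Start: joints at [1.149, 0.426, 0.074, 1.606, -0.034, 1.111, -0.067], TCP at [0.181, -0.65, 0.205] pointing down, gripper open.
Joint ranges: [-2.85, 2.85], [-0.5, 2.14], [-1.23, 1.37], [0.21, 2.46], [-1.02, 4.16], [0.16, 2.05], [-2.73, 2.73]. Speed limits (rad/s): [1.89, 1.89, 2.39, 2.39, 3.01, 3.01, 3.01].

INTERFACE

Orientations are given as a unit quaternion [x, y, z, w].
In Python, from rig import r, eyes gives the robot as it stands.
- The arm moves only by the tool servo_tool, never from a script. Its argument "moves" is a list of rows, each an object of numbers: "x", "y", "z": the shift along the tool's x, y, z in cm; "wx", "wy", "wz": the turn, a rotation vector about the tool's x, y, z in degrees; "claw": the opening, from -1 (shut) to 1 (fully open). A call has 1 to 8 rows; each row is the pose to reach, as a shift and turn from the pose commanded when the call began, along the tool's axes at that moment; what a row does not reach only later rows make up. A row lasts 1/12 s, in which the tool goes at most 41.7 mm and 7.16 degrees, less where a joint would pass 70% of its speed; a pose out of reach is approached as far as the arm can. A call with a gripper value outside its range is refused whole. The fingers move at their own pace and stop on an object; the grip force is fixed at half the most. Time passes only in rows, so rows that repeat a pose let the fingers close. It gives the time, the measured TCP pose, the force and the opening at its end, in the units of the state.
- r.get_state(): the state, without advancing time (a new reading comes with each control period).
- eyes.snapshot(name): name is "side" or "top" or "wrist"; returns (picture, depth): 400x640x3 uint8, blue, green, red; 400x640 float32, m along the optical axis (not along the pixel's ray), 0 where there is no reading.
- eyes.calibration(name): a dict with "fx", "fy", "cx", "cy" (pixels), "rvec" (rotation vector, rad) and "tvec" (3), from world to camera coordinates, as OpenCV has them; the wrist camera has in their place "tool_from_camera" (4x4, takes a point from camera to tool coordinates, whose origin is the TCP and whose axes are the flange's). Camera axes: x right, y down, z forward; pixel columns grow to the right and rows downward; lengths in m; the calibration is good to about 2 mm. A picture is of the moment at which its call begins: read the wrist's pose just before it. calibration takes no time and is no camera call.
- r.sign_off(): hands the job in, once; it reports no verdict.
The state is a dict: "time": time; "q": joint angles; "qvel": joint speeds; "joint_efforts": joint torques, N m; "ee_pos": TCP position; "eef_rot": TCP orientation; "wrist_force": force on the tool from outside, world axes, zero at the start; "ft_torque": the same for the moment, N m; "opening": finger opening in m.
Only numpy, scipy, OpenCV 4.12 (cv2) and the standard library are available. Lean on these libraries where they do the work, as an engineer would, in place of code of your own. Each camera call takes 0.05 s, during which the arm holds its last target.

TASK

Put the handheld thermometer probe away in its grey charging cradle, handle down in the cradle's channel and steel stem sticking out of the open end. It now lies the other way, stem in the white rinse trough: lift it out by the handle, press the stem's middle part (just ahead of the handle) fully down into the spring clip and let go, then take it by the stem on the clip's other side and lay the handle in the cradle.

Things in the scene. Friction and masses are not known exactly. Their poses are not given: they have to be found in the camera images.
- probe_mid (a point): Balance point, half-way up, of the thermometer probe: straight bar 210 mm long, 90 g, lying level; x runs from stem to handle, z up. White plastic handle with black display from x = 28 to 105 mm, 18 wide, 16 high; square steel stem 12 x 12 from x = -105 to 28. Both are centred on this height. Grip the stem at about x = -62. The pipette and the spoon are bystanders.
- probe_handle (a point): Middle of the probe's handle, 65 mm from probe_mid along its x: the first grip. It sticks out of the fixed white trough, underside 22 mm above the bench. The trough (40 mm wide, channel 30 mm, walls 46 mm above the bench, open at the top and at the handle's end) covers the stem from its tip to about x = 18 mm, so no finger fits there: lift straight up.
- clip_seat (a point): Fixed steel spring clip. Point where probe_mid comes to sit, 40 mm above the bench. x: line of the stem (either way round), y: across the jaws. Two sprung jaws 30 mm long, 10.5 mm apart, flared to 28 mm at the top (28 mm above this point), open upwards; floor 6 mm below it. Posts reach y = +-30 mm. 3 to 8 N presses the stem in, 1 to 4 N pulls it up; friction holds it level.
- cradle_seat (a point): Fixed grey charging cradle. Point where probe_mid comes to lie, 32 mm above the bench. Channel 34 mm wide, open at the top and at x = -25 mm, end wall at x = 122 mm, floor 8 mm below this point, walls 6 mm thick, tops 14 mm above it; behind it a block 68 mm high. Docked, the handle points along +x, the stem out along -x. No finger fits in beside the handle.
Not all that is in view belongs to the job. What is shaped like the part that bears probe_mid but brown is not meant. What is shaped like the part that bears clip_seat but turquoise is not meant.

How it is judged:
On the way, in this order (a step that is already met when the one before it is completed fails the run):
1. the probe is held up clear of the trough by its handle (height (world z) of probe_mid above 0.055 m and distance between the grasp point and probe_handle below 0.05 m and contact force between the fingers and probe above 0.5 N), for 0.1 s.
2. the probe sits fully down in the spring clip by its middle, level, and has been let go (horizontal distance between probe_mid and clip_seat below 0.018 m and z of probe_mid in the frame of clip_seat between -0.006 and 0.006 m and angle between the x axis of probe_mid and the x axis of clip_seat, either way round below 0.2 rad and angle between probe_mid's own z axis and vertical below 0.17 rad and contact force between the fingers and probe below 0.1 N), for 0.2 s.
3. the probe is held up clear of the clip by its stem (height (world z) of probe_mid above 0.06 m and distance between the grasp point and probe_handle above 0.07 m and contact force between the fingers and probe above 0.5 N), for 0.1 s.
At the end, for the whole second after the job is handed in: The probe lies at rest, released, in the charging cradle: its middle within 20 mm along, 12 mm across and 6 mm in height of the cradle point, level within 10 degrees, in line with the channel within 11 degrees, handle pointing into the cradle, stem out of the open end (x of probe_mid in the frame of cradle_seat between -0.02 and 0.02 m and y of probe_mid in the frame of cradle_seat between -0.012 and 0.012 m and z of probe_mid in the frame of cradle_seat between -0.006 and 0.006 m and x of probe_handle in the frame of cradle_seat above 0.04 m and angle between the x axis of probe_mid and the x axis of cradle_seat, either way round below 0.2 rad and angle between probe_mid's own z axis and vertical below 0.17 rad and linear speed of probe below 0.02 m/s and contact force between the fingers and probe below 0.1 N); the robot touches nothing.
It also fails if it takes over 67 s, if anything falls off the work surface, if the arm or the gripper's body presses on something with over 40 N, if the wrist force passes 120 N, or if a joint passes its speed limit or range.

## Working session

There is one attempt and no reset: what is moved stays moved. The work goes in short steps, Python scripts to look and compute and a tool call to move; the robot and the scene stay as the last step left them, time stands still between calls to the robot, and variables do not carry over. Pictures are saved under pics/ and viewed, and the job is handed in when it is done.

Besides the shell and the picture viewer there is one more tool, called after "Request:" as name([rows], argument=value, ...), one row to a line, values as JSON. servo_tool: Moves the arm, as the interface text tells. Its arguments: {"type":"object","properties":{"moves":{"type":"array"}},"required":["moves"]}

```bash
ls; mkdir -p pics; python3 - <<'E'
from rig import r, eyes
import cv2,numpy as np
s=r.get_state(); print(s['time'],s['ee_pos'],s['eef_rot'],s['opening'],r.pinch_z)
for n in("side","top"):
    p,d=eyes.snapshot(n); cv2.imwrite(f'pics/{n}0.png',p); np.save(f'pics/{n}0.npy',d); print(n,eyes.calibration(n))
print(eyes.calibration("wrist"))
E
```

```text
pics
0.0 [ 0.18106681 -0.64981942  0.2047974 ] [ 9.90780344e-01  1.35476670e-01 -1.26921371e-04 -6.04692454e-04] 0.09403835623309839 0.0188
side {'fx': 477.9758473769184, 'fy': 477.9758473769184, 'cx': 319.9683929399397, 'cy': 197.96292773717207, 'rvec': array([ 1.05610521, -2.52183661,  0.93317766]), 'tvec': array([0.30638518, 0.22005299, 1.03755003])}
top {'fx': 418.4978637122522, 'fy': 418.4978637122522, 'cx': 310.3993096630492, 'cy': 190.3526299738661, 'rvec': array([ 2.16202912, -2.20128263,  0.08495753]), 'tvec': array([0.0545071 , 0.3861884 , 0.99959729])}
{'fx': 306.7392306693414, 'fy': 306.7392306693414, 'cx': 316.7810735707586, 'cy': 195.91934733361705, 'tool_from_camera': array([[ 7.43405467e-04, -9.73818957e-01, -2.27323746e-01,
         6.51828592e-02],
       [ 9.99996277e-01,  1.32076932e-03, -2.38772899e-03,
         3.81836192e-04],
       [ 2.62545799e-03, -2.27321125e-01,  9.73816314e-01,
        -1.78511235e-01],
       [ 0.00000000e+00,  0.00000000e+00,  0.00000000e+00,
         1.00000000e+00]])}
```

View pics/top0.png

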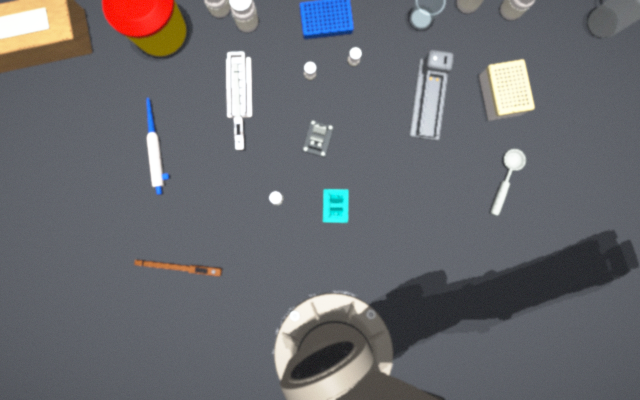

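View pics/side0.png

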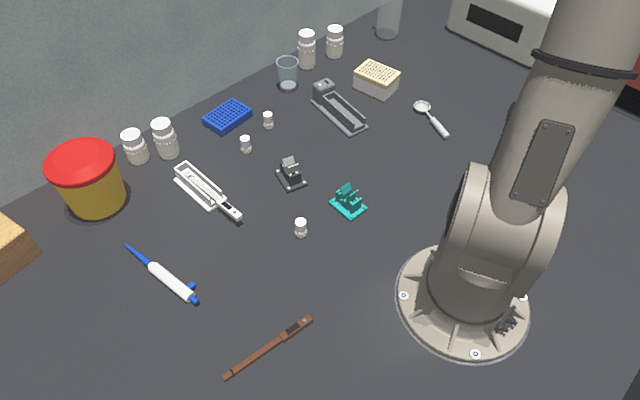

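Candidates in the top view:
- **Probe:** white bar in the trough (239,110), brown lookalike (178,267), pipette (155,150), spoon (508,180). I choose (239,110).
- **Clip:** steel (319,138) or turquoise (336,205). I choose the steel one.
- **Cradle:** only (432,95).

In the side view the chosen parts are at (210,190), (290,175) and (340,110). Next I crop close to check.

```bash
cat > h.py <<'E'
import cv2,numpy as np
from scipy.spatial.transform import Rotation as R
from rig import r,eyes
def ray(n,uv,z):
    c=eyes.calibration(n);M=cv2.Rodrigues(c['rvec'])[0];o=-M.T@c['tvec']
    d=M.T@np.array([(uv[0]-c['cx'])/c['fx'],(uv[1]-c['cy'])/c['fy'],1]); return o+d*(z-o[2])/d[2]
def dep(n,uv,D):
    c=eyes.calibration(n);M=cv2.Rodrigues(c['rvec'])[0];z=D[int(uv[1]),int(uv[0])]
    return M.T@(np.array([(uv[0]-c['cx'])/c['fx']*z,(uv[1]-c['cy'])/c['fy']*z,z])-c['tvec'])
def cloud(n,D):
    c=eyes.calibration(n);M=cv2.Rodrigues(c['rvec'])[0];v,u=np.indices(D.shape)
    P=np.stack([(u-c['cx'])/c['fx']*D,(v-c['cy'])/c['fy']*D,D],-1)-c['tvec']; return P@M
def wpose():
    s=r.get_state();T=np.eye(4);T[:3,:3]=R.from_quat(s['eef_rot']).as_matrix();T[:3,3]=s['ee_pos'];return T@eyes.calibration('wrist')['tool_from_camera']
def wray(T,uv,z):
    c=eyes.calibration('wrist');d=T[:3,:3]@np.array([(uv[0]-c['cx'])/c['fx'],(uv[1]-c['cy'])/c['fy'],1]);return T[:3,3]+d*(z-T[2,3])/d[2]
def wcloud(T,D):
    c=eyes.calibration('wrist');v,u=np.indices(D.shape)
    P=np.stack([(u-c['cx'])/c['fx']*D,(v-c['cy'])/c['fy']*D,D],-1);return P@T[:3,:3].T+T[:3,3]
def uvw(p,T):
    c=eyes.calibration('wrist');q=T[:3,:3].T@(np.array(p)-T[:3,3]);return q[:2]/q[2]*c['fx']+[c['cx'],c['cy']]
E
python3 - <<'E'
from h import *
p=cv2.imread('pics/top0.png');D=np.load('pics/top0.npy')
a=cv2.resize(p[45:160,215:335],None,fx=5,fy=5,interpolation=cv2.INTER_CUBIC)
b=cv2.resize(p[45:160,400:470],None,fx=5,fy=5,interpolation=cv2.INTER_CUBIC)
m=np.hstack([a,b]);print(m.shape);cv2.imwrite('pics/crop1.png',cv2.resize(m,(int(800),int(m.shape[0]*800/m.shape[1]))))
C=cloud('top',D)
for uv in [(239,147),(238,120),(238,110),(319,138),(312,126),(432,95),(440,60),(415,135),(300,180)]: print(uv,C[uv[1],uv[0]].round(3))
E
```

```text
(575, 950, 3)
(239, 147) [0.492 0.216 0.038]
(238, 120) [0.558 0.218 0.039]
(238, 110) [0.583 0.218 0.037]
(319, 138) [0.507 0.025 0.057]
(312, 126) [0.546 0.041 0.012]
(432, 95) [ 0.615 -0.254  0.024]
(440, 60) [ 0.686 -0.264  0.066]
(415, 135) [ 0.519 -0.212  0.011]
(300, 180) [ 0.415  0.073 -0.004]
```

View pics/crop1.png

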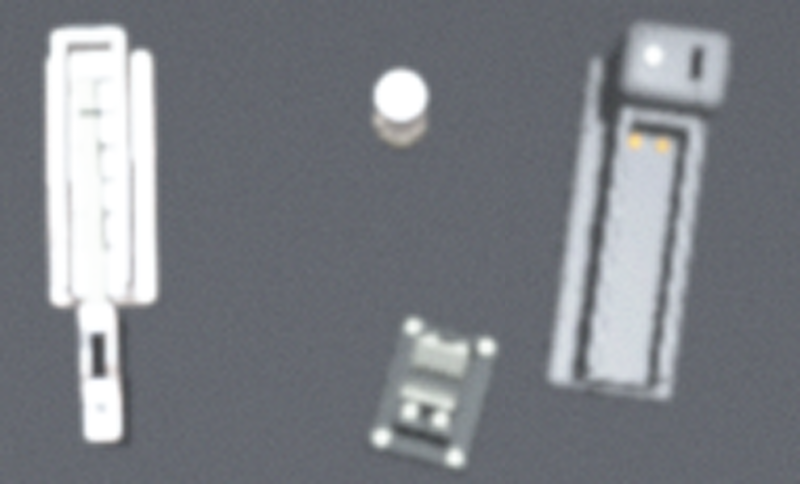

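The crop confirms the white probe with its black display (handle about (100,370)), the steel clip at (435,390), which has its stem line roughly sideways in the image, and the empty cradle at (640,250). I'll go by way of the cradle and the clip to look at each with the wrist camera.

```bash
cat > go.py <<'E'
import sys
from h import *
# target tcp x y z, yaw of tool x (deg) tool down
def plan(x,y,z,yaw):
    s=r.get_state();Rt=R.from_quat(s['eef_rot'])
    d=Rt.inv().apply(np.array([x,y,z])-s['ee_pos'])*100
    tgt=R.from_euler('z',yaw,degrees=True)*R.from_euler('x',180,degrees=True)
    w=np.degrees((Rt.inv()*tgt).as_rotvec())
    n=max(np.linalg.norm(d)/4.17,np.linalg.norm(w)/7.16)
    e=Rt.as_matrix()[:,0]
    print('t',s['time'],'pos',s['ee_pos'].round(4),'yaw',np.degrees(np.arctan2(e[1],e[0])).round(2),'F',s['wrist_force'].round(1),'op',round(s['opening'],4))
    print('cm',d.round(2),'deg',w.round(2),'rows>=',round(n,1))
if __name__=='__main__': plan(*map(float,sys.argv[1:]))
E
python3 go.py 0.55 -0.25 0.24 0
```

```text
t 0.1 pos [ 0.1811 -0.6499  0.2049] yaw 15.57 F [-0.   0.6  0.3] op 0.0942
cm [ 46.27 -28.62  -3.48] deg [-6.000e-02  1.000e-02  1.557e+01] rows>= 13.1
```

Request:
servo_tool([
  {"x": 46.3,"y": -28.6,"z": -3.5,"wz": 15.6,"claw": 1},
  {"x": 46.3,"y": -28.6,"z": -3.5,"wz": 15.6,"claw": 1},
  {"x": 46.3,"y": -28.6,"z": -3.5,"wz": 15.6,"claw": 1},
  {"x": 46.3,"y": -28.6,"z": -3.5,"wz": 15.6,"claw": 1},
  {"x": 46.3,"y": -28.6,"z": -3.5,"wz": 15.6,"claw": 1},
  {"x": 46.3,"y": -28.6,"z": -3.5,"wz": 15.6,"claw": 1},
  {"x": 46.3,"y": -28.6,"z": -3.5,"wz": 15.6,"claw": 1},
  {"x": 46.3,"y": -28.6,"z": -3.5,"wz": 15.6,"claw": 1},
])

```text
invalid input at $.moves[0]: expected keys x, y, z, wx, wy, wz, claw
```

```bash
python3 go.py 0.55 -0.25 0.24 0
```

```text
t 0.1 pos [ 0.1811 -0.6499  0.2049] yaw 15.57 F [-0.   0.6  0.3] op 0.0942
cm [ 46.27 -28.62  -3.48] deg [-6.000e-02  1.000e-02  1.557e+01] rows>= 13.1
```

Request:
servo_tool([
  {"x": 46.3,"y": -28.6,"z": -3.5,"wx": 0,"wy": 0,"wz": 15.6,"claw": 1},
  {"x": 46.3,"y": -28.6,"z": -3.5,"wx": 0,"wy": 0,"wz": 15.6,"claw": 1},
  {"x": 46.3,"y": -28.6,"z": -3.5,"wx": 0,"wy": 0,"wz": 15.6,"claw": 1},
  {"x": 46.3,"y": -28.6,"z": -3.5,"wx": 0,"wy": 0,"wz": 15.6,"claw": 1},
  {"x": 46.3,"y": -28.6,"z": -3.5,"wx": 0,"wy": 0,"wz": 15.6,"claw": 1},
  {"x": 46.3,"y": -28.6,"z": -3.5,"wx": 0,"wy": 0,"wz": 15.6,"claw": 1},
  {"x": 46.3,"y": -28.6,"z": -3.5,"wx": 0,"wy": 0,"wz": 15.6,"claw": 1},
  {"x": 46.3,"y": -28.6,"z": -3.5,"wx": 0,"wy": 0,"wz": 15.6,"claw": 1},
])

```text
time: 0.77
ee_pos: [0.4062, -0.4057, 0.2268]
eef_rot: [1.0, -0.0, -0.0, -0.0]
wrist_force: [0.8, -1.0, -0.1]
opening: 0.0938
```

```bash
python3 go.py 0.55 -0.25 0.24 0
```

```text
t 0.7667 pos [ 0.4062 -0.4057  0.2268] yaw -0.03 F [ 0.8 -1.  -0.1] op 0.0938
cm [ 14.37 -15.58  -1.32] deg [-0.01  0.01 -0.03] rows>= 5.1
```

Request:
servo_tool([
  {"x": 14,"y": -15.6,"z": -1.3,"wx": 0,"wy": 0,"wz": 0,"claw": 1},
  {"x": 14,"y": -15.6,"z": -1.3,"wx": 0,"wy": 0,"wz": 0,"claw": 1},
  {"x": 14,"y": -15.6,"z": -1.3,"wx": 0,"wy": 0,"wz": 0,"claw": 1},
  {"x": 14,"y": -15.6,"z": -1.3,"wx": 0,"wy": 0,"wz": 0,"claw": 1},
  {"x": 14,"y": -15.6,"z": -1.3,"wx": 0,"wy": 0,"wz": 0,"claw": 1},
  {"x": 14,"y": -15.6,"z": -1.3,"wx": 0,"wy": 0,"wz": 0,"claw": 1},
  {"x": 14,"y": -15.6,"z": -1.3,"wx": 0,"wy": 0,"wz": 0,"claw": 1},
])

```text
time: 1.35
ee_pos: [0.5469, -0.2489, 0.2394]
eef_rot: [1.0, 0.002, -0.0, -0.0]
wrist_force: [-0.6, 0.4, 0.2]
opening: 0.0938
```

```bash
cat > shot.py <<'E'
import sys
from h import *
n=sys.argv[1]
T=wpose();p,d=eyes.snapshot('wrist');cv2.imwrite(f'pics/{n}.png',p);np.savez(f'pics/{n}.npz',T=T,d=d)
E
python3 shot.py w1; python3 go.py 0.51 0.0 0.22 0
```

```text
t 1.4 pos [ 0.5456 -0.2509  0.2393] yaw 0.07 F [ 0.2 -1.5  0.6] op 0.0938
cm [ -3.53 -25.09   1.94] deg [-0.01  0.04  0.07] rows>= 6.1
```

View pics/w1.png

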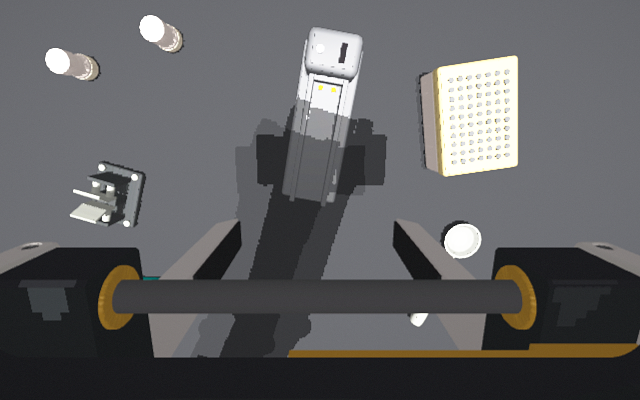

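The wrist view shows the cradle from (310,190) at the open end to the block at (333,50), the clip at (108,195), and the gripper's own parts along the bottom.

```bash
python3 - <<'E'
from h import *
f=np.load('pics/w1.npz');T,d=f['T'],f['d'];P=wcloud(T,d)
def rect(P,box,zr,d):
    m=(d>0)&(P[...,0]>box[0])&(P[...,0]<box[1])&(P[...,1]>box[2])&(P[...,1]<box[3])&(P[...,2]>zr[0])&(P[...,2]<zr[1])
    q=P[m];
    if len(q)<10: print('few',len(q));return
    (c,s,a)=cv2.minAreaRect((q[:,:2]*1000).astype(np.float32));print(zr,len(q),'zmed',np.median(q[:,2]).round(4),'c',np.round(c,1),'size',np.round(s,1),'ang',round(a,2))
    return q
v=P[(d>0)&(P[...,2]<.02)&(P[...,2]>-.02)];print('bench',np.median(v[:,2]))
B=(0.5,.78,-.33,-.17)
for zr in[(.04,.052),(.018,.03),(.06,.075),(.006,.016)]: rect(P,B,zr,d)
print('top:');D=np.load('pics/top0.npy');C=cloud('top',D)
for zr in[(.04,.052),(.018,.03),(.06,.075),(.006,.016)]: rect(C,B,zr,D)
print('clip');B=(.44,.58,-.04,.09)
for zr in[(.062,.075),(.05,.062),(.03,.05),(.006,.018)]: rect(P,B,zr,d);rect(C,B,zr,D)
E
```

```text
bench -0.0007195549334984841
(0.04, 0.052) 1539 zmed 0.0451 c [ 592.1 -247.4] size [ 54.2 154.4] ang 79.88
(0.018, 0.03) 3216 zmed 0.0232 c [ 591.8 -248.8] size [ 54.8 154.9] ang 80.61
(0.06, 0.075) 2371 zmed 0.0666 c [ 687.8 -264.9] size [59.5 44.6] ang 80.55
(0.006, 0.016) 2241 zmed 0.009 c [ 610.6 -251.6] size [ 73.8 197.2] ang 80.28
top:
(0.04, 0.052) 461 zmed 0.045 c [ 610.3 -252.3] size [ 55.  194.9] ang 82.83
(0.018, 0.03) 862 zmed 0.0235 c [ 608.6 -247.9] size [ 46.9 189.7] ang 82.91
(0.06, 0.075) 440 zmed 0.0666 c [ 686.6 -264.9] size [59.6 43.4] ang 80.09
(0.006, 0.016) 570 zmed 0.0091 c [ 609.4 -251.2] size [ 74.  197.9] ang 80.09
clip
(0.062, 0.075) 259 zmed 0.0668 c [516.5  27.2] size [30.8 34.9] ang 74.17
(0.062, 0.075) 61 zmed 0.0662 c [516.7  27.4] size [28.7 34.3] ang 71.94
(0.05, 0.062) 270 zmed 0.0562 c [517.1  27.3] size [31.2 26.9] ang 73.49
(0.05, 0.062) 65 zmed 0.0554 c [517.3  27. ] size [29.4 25.1] ang 74.05
(0.03, 0.05) 942 zmed 0.0414 c [516.8  27.2] size [35.  59.5] ang 72.87
(0.03, 0.05) 179 zmed 0.0417 c [516.1  27.8] size [32.9 59.5] ang 73.26
(0.006, 0.018) 1439 zmed 0.01 c [516.7  26.6] size [59.8 80.4] ang 73.19
(0.006, 0.018) 438 zmed 0.0095 c [515.9  27.6] size [59.9 79.9] ang 73.07
```

Measurements so far, all matching the stated sizes:

| Item | Position (m) | Line of its x axis | Check against given sizes |
|---|---|---|---|
| clip_seat | (0.5166, 0.0272) | +73.2° | posts ±30 along −17°, jaw tops z≈67 mm |
| cradle_seat | (0.541, −0.2395) | −9.8° | walls 154 mm long, tops z≈45 mm, floor z≈23 mm |

Next is the probe.

```bash
python3 go.py 0.51 0.215 0.22 0; python3 -c "
from h import *;print(r.get_state()['q'].round(2))"
```

```text
t 1.4 pos [ 0.5456 -0.2509  0.2393] yaw 0.07 F [ 0.2 -1.5  0.6] op 0.0938
cm [ -3.5  -46.59   1.95] deg [-0.01  0.04  0.07] rows>= 11.2
[ 0.42  0.28 -0.12  1.73  0.04  1.13 -1.28]
```

Request:
servo_tool([
  {"x": -3.5,"y": -46.6,"z": 2,"wx": 0,"wy": 0,"wz": 0,"claw": 1},
  {"x": -3.5,"y": -46.6,"z": 2,"wx": 0,"wy": 0,"wz": 0,"claw": 1},
  {"x": -3.5,"y": -46.6,"z": 2,"wx": 0,"wy": 0,"wz": 0,"claw": 1},
  {"x": -3.5,"y": -46.6,"z": 2,"wx": 0,"wy": 0,"wz": 0,"claw": 1},
  {"x": -3.5,"y": -46.6,"z": 2,"wx": 0,"wy": 0,"wz": 0,"claw": 1},
  {"x": -3.5,"y": -46.6,"z": 2,"wx": 0,"wy": 0,"wz": 0,"claw": 1},
  {"x": -3.5,"y": -46.6,"z": 2,"wx": 0,"wy": 0,"wz": 0,"claw": 1},
  {"x": -3.5,"y": -46.6,"z": 2,"wx": 0,"wy": 0,"wz": 0,"claw": 1},
])

```text
time: 2.07
ee_pos: [0.52, 0.0805, 0.2255]
eef_rot: [1.0, -0.002, 0.0, 0.0]
wrist_force: [0.5, -0.1, -0.7]
opening: 0.0943
```

```bash
python3 go.py 0.51 0.215 0.22 0
```

```text
t 2.0667 pos [0.52   0.0805 0.2255] yaw -0.18 F [ 0.5 -0.1 -0.7] op 0.0943
cm [ -1.04 -13.45   0.54] deg [ 0.03 -0.02 -0.18] rows>= 3.2
```

Request:
servo_tool([
  {"x": -1,"y": -13.5,"z": 0.5,"wx": 0,"wy": 0,"wz": 0,"claw": 1},
  {"x": -1,"y": -13.5,"z": 0.5,"wx": 0,"wy": 0,"wz": 0,"claw": 1},
  {"x": -1,"y": -13.5,"z": 0.5,"wx": 0,"wy": 0,"wz": 0,"claw": 1},
  {"x": -1,"y": -13.5,"z": 0.5,"wx": 0,"wy": 0,"wz": 0,"claw": 1},
  {"x": -1,"y": -13.5,"z": 0.5,"wx": 0,"wy": 0,"wz": 0,"claw": 1},
  {"x": -1,"y": -13.5,"z": 0.5,"wx": 0,"wy": 0,"wz": 0,"claw": 1},
])

```text
time: 2.57
ee_pos: [0.5108, 0.2143, 0.2202]
eef_rot: [1.0, -0.001, -0.0, 0.0]
wrist_force: [-0.0, -1.0, -0.5]
opening: 0.0937
```

```bash
python3 shot.py w2; python3 - <<'E'
from h import *
f=np.load('pics/w2.npz');T,d=f['T'],f['d'];P=wcloud(T,d);print(r.get_state()['ee_pos'])
D=np.load('pics/top0.npy');C=cloud('top',D)
def rect(P,box,zr,d):
    m=(d>0)&(P[...,0]>box[0])&(P[...,0]<box[1])&(P[...,1]>box[2])&(P[...,1]<box[3])&(P[...,2]>zr[0])&(P[...,2]<zr[1])
    q=P[m]
    if len(q)<10: print('few',len(q));return
    (c,s,a)=cv2.minAreaRect((q[:,:2]*1000).astype(np.float32));print(zr,len(q),'zmed',np.median(q[:,2]).round(4),'c',np.round(c,1),'size',np.round(s,1),'ang',round(a,2))
for n,(X,Z) in {'w':(P,d),'t':(C,D)}.items():
    print(n)
    rect(X,(.46,.56,.18,.26),(.030,.042),Z)  # handle
    rect(X,(.46,.548,.18,.26),(.030,.042),Z)
    rect(X,(.5,.75,.18,.26),(.042,.05),Z)   # trough top
    rect(X,(.58,.75,.205,.23),(.03,.04),Z)
E
```

```text
[0.51106895 0.2134509  0.2202402 ]
w
(0.03, 0.042) 886 zmed 0.0373 c [524.4 218.3] size [70.5 18. ] ang 2.82
(0.03, 0.042) 730 zmed 0.0373 c [518.6 218. ] size [59.  17.9] ang 2.87
(0.042, 0.05) 1162 zmed 0.045 c [638.3 221.6] size [124.9  40. ] ang 0.95
(0.03, 0.04) 1196 zmed 0.0351 c [639.6 218.2] size [118.1  23.3] ang 0.95
t
(0.03, 0.042) 228 zmed 0.0374 c [524.1 217.8] size [71.4 18.5] ang 2.89
(0.03, 0.042) 189 zmed 0.0373 c [518.3 217.6] size [59.6 18.4] ang 3.07
(0.042, 0.05) 297 zmed 0.0452 c [620.8 220.8] size [206.3  40.5] ang 0.87
(0.03, 0.04) 247 zmed 0.0353 c [649.7 222. ] size [ 19.3 139. ] ang 88.19
```

View pics/w2.png

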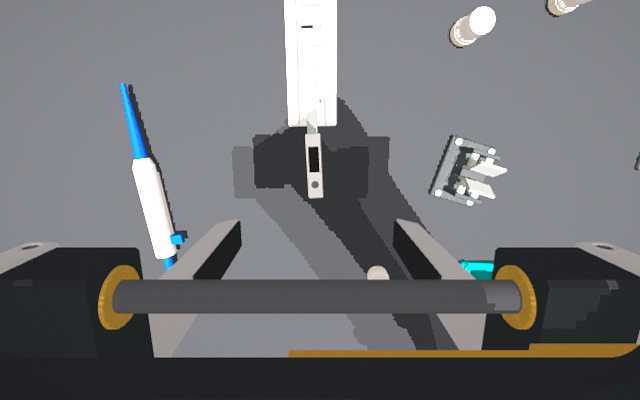

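The handle is at pixel (314,165), with the trough end at (311,122) and the pipette at (155,210), clear of the fingers. Measured: axis at 2.85°, 18 mm wide, top z≈37.5 mm, free end at x≈0.489, so probe_mid≈(0.594, 0.222). I'll grip the handle at x≈+50, a little nearer the clip to shorten the pressing lever.

```bash
python3 go.py 0.544 0.2192 0.0112 2.85
```

```text
t 2.6167 pos [0.5111 0.2135 0.2202] yaw -0.15 F [-0.3 -0.2  0.5] op 0.094
cm [ 3.3 -0.6 20.9] deg [ 0.05  0.02 -3.  ] rows>= 5.1
```

Request:
servo_tool([
  {"x": 3.3,"y": -0.6,"z": 4,"wx": 0,"wy": 0,"wz": -3,"claw": 1},
  {"x": 3.3,"y": -0.6,"z": 8,"wx": 0,"wy": 0,"wz": -3,"claw": 1},
  {"x": 3.3,"y": -0.6,"z": 12,"wx": 0,"wy": 0,"wz": -3,"claw": 1},
  {"x": 3.3,"y": -0.6,"z": 15,"wx": 0,"wy": 0,"wz": -3,"claw": 1},
  {"x": 3.3,"y": -0.6,"z": 15,"wx": 0,"wy": 0,"wz": -3,"claw": 1},
  {"x": 3.3,"y": -0.6,"z": 15,"wx": 0,"wy": 0,"wz": -3,"claw": 1},
])

```text
time: 3.12
ee_pos: [0.5433, 0.2193, 0.0699]
eef_rot: [1.0, 0.025, -0.001, 0.001]
wrist_force: [0.9, 0.2, 0.5]
opening: 0.0939
```

```bash
python3 go.py 0.544 0.2192 0.0112 2.85
```

```text
t 3.1167 pos [0.5433 0.2193 0.0699] yaw 2.85 F [0.9 0.2 0.5] op 0.0939
cm [0.09 0.   5.87] deg [0.09 0.17 0.  ] rows>= 1.4
```

Request:
servo_tool([
  {"x": 0.1,"y": 0,"z": 3,"wx": 0,"wy": 0,"wz": 0,"claw": 1},
  {"x": 0.1,"y": 0,"z": 5.9,"wx": 0,"wy": 0,"wz": 0,"claw": 1},
  {"x": 0.1,"y": 0,"z": 5.9,"wx": 0,"wy": 0,"wz": 0,"claw": 1},
  {"x": 0.1,"y": 0,"z": 5.9,"wx": 0,"wy": 0,"wz": 0,"claw": 1},
])

```text
time: 3.45
ee_pos: [0.5455, 0.2211, 0.0134]
eef_rot: [1.0, 0.026, 0.0, 0.0]
wrist_force: [-0.7, 0.5, 1.5]
opening: 0.0938
```

Request:
servo_tool([
  {"x": 0,"y": 0,"z": 0,"wx": 0,"wy": 0,"wz": 0,"claw": -1},
  {"x": 0,"y": 0,"z": 0,"wx": 0,"wy": 0,"wz": 0,"claw": -1},
  {"x": 0,"y": 0,"z": 0,"wx": 0,"wy": 0,"wz": 0,"claw": -1},
  {"x": 0,"y": 0,"z": 0,"wx": 0,"wy": 0,"wz": 0,"claw": -1},
  {"x": 0,"y": 0,"z": 0,"wx": 0,"wy": 0,"wz": 0,"claw": -1},
  {"x": 0,"y": 0,"z": 0,"wx": 0,"wy": 0,"wz": 0,"claw": -1},
  {"x": 0,"y": 0,"z": 0,"wx": 0,"wy": 0,"wz": 0,"claw": -1},
  {"x": 0,"y": 0,"z": 0,"wx": 0,"wy": 0,"wz": 0,"claw": -1},
])

```text
time: 4.12
ee_pos: [0.5447, 0.2215, 0.0115]
eef_rot: [1.0, 0.026, -0.0, -0.0]
wrist_force: [0.3, -0.3, -0.0]
opening: 0.0442
```

Request:
servo_tool([
  {"x": 0,"y": 0,"z": 0,"wx": 0,"wy": 0,"wz": 0,"claw": -1},
  {"x": 0,"y": 0,"z": 0,"wx": 0,"wy": 0,"wz": 0,"claw": -1},
  {"x": 0,"y": 0,"z": 0,"wx": 0,"wy": 0,"wz": 0,"claw": -1},
  {"x": 0,"y": 0,"z": 0,"wx": 0,"wy": 0,"wz": 0,"claw": -1},
  {"x": 0,"y": 0,"z": 0,"wx": 0,"wy": 0,"wz": 0,"claw": -1},
  {"x": 0,"y": 0,"z": 0,"wx": 0,"wy": 0,"wz": 0,"claw": -1},
  {"x": 0,"y": 0,"z": 0,"wx": 0,"wy": 0,"wz": 0,"claw": -1},
  {"x": 0,"y": 0,"z": 0,"wx": 0,"wy": 0,"wz": 0,"claw": -1},
])

```text
time: 4.78
ee_pos: [0.5447, 0.2215, 0.0115]
eef_rot: [1.0, 0.026, -0.0, -0.0]
wrist_force: [-1.1, 0.8, -0.3]
opening: 0.0175
```

```bash
python3 go.py 0.544 0.2192 0.0112 2.85
```

```text
t 4.7833 pos [0.5447 0.2215 0.0115] yaw 2.97 F [-1.1  0.8 -0.3] op 0.0175
cm [-0.08  0.23  0.03] deg [-0.    0.    0.12] rows>= 0.1
```

Request:
servo_tool([
  {"x": 0,"y": 0,"z": 0,"wx": 0,"wy": 0,"wz": 0,"claw": -1},
  {"x": 0,"y": 0,"z": 0,"wx": 0,"wy": 0,"wz": 0,"claw": -1},
  {"x": 0,"y": 0,"z": -2,"wx": 0,"wy": 0,"wz": 0,"claw": -1},
  {"x": 0,"y": 0,"z": -4,"wx": 0,"wy": 0,"wz": 0,"claw": -1},
  {"x": 0,"y": 0,"z": -6,"wx": 0,"wy": 0,"wz": 0,"claw": -1},
  {"x": 0,"y": 0,"z": -8,"wx": 0,"wy": 0,"wz": 0,"claw": -1},
  {"x": 0,"y": 0,"z": -10,"wx": 0,"wy": 0,"wz": 0,"claw": -1},
  {"x": 0,"y": 0,"z": -12,"wx": 0,"wy": 0,"wz": 0,"claw": -1},
])

```text
time: 5.45
ee_pos: [0.5446, 0.2215, 0.1325]
eef_rot: [1.0, 0.026, -0.0, -0.0]
wrist_force: [0.3, -0.2, -1.1]
opening: 0.0178
```

Request:
servo_tool([
  {"x": 0,"y": 0,"z": 0,"wx": 0,"wy": 0,"wz": 0,"claw": -1},
  {"x": 0,"y": 0,"z": 0,"wx": 0,"wy": 0,"wz": 0,"claw": -1},
])

```text
time: 5.62
ee_pos: [0.5452, 0.2217, 0.1324]
eef_rot: [1.0, 0.026, 0.001, -0.0]
wrist_force: [-0.6, -0.2, -1.3]
opening: 0.0176
```

```bash
python3 shot.py w3; python3 - <<'E'
from h import *
p,d=eyes.snapshot('side');cv2.imwrite('pics/s3.png',cv2.resize(p[100:300,100:340],None,fx=3,fy=3))
s=r.get_state();print(s['ee_pos'],s['opening'],s['wrist_force'].round(1))
f=np.load('pics/w3.npz');T,d=f['T'],f['d'];P=wcloud(T,d)
M=np.linalg.inv(T@np.linalg.inv(eyes.calibration('wrist')['tool_from_camera']))
Q=(P@M[:3,:3].T+M[:3,3])*1000
# points below tool: stem in tool frame
m=(d>0)&(abs(Q[...,1])<25)&(Q[...,2]>-60)&(Q[...,2]<30)&(Q[...,0]>-60)
q=Q[m]
for x0 in range(-60,200,10):
    k=q[(q[:,0]>=x0)&(q[:,0]<x0+10)]
    if len(k)>5: print(x0,len(k),'y',np.percentile(k[:,1],[2,98]).round(1),'z',np.percentile(k[:,2],[5,50,95]).round(1))
E
```

```text
[0.54433441 0.22120284 0.13075029] 0.017673244992652264 [ 0.4 -0.5 -1.9]
-60 193 y [-9.5  7.7] z [-26.6 -25.7 -24.5]
-50 484 y [-9.5  8.2] z [-26.9 -25.8 -24.4]
-40 127 y [-8.8  7.5] z [-27.5 -26.3 -25.2]
-20 369 y [-9.1  8.4] z [-27.1 -25.9 -24.5]
-10 659 y [-9.   8.9] z [-43.  -26.1 -24.8]
0 2479 y [-19.8  19.6] z [-57.  -28.9  -9.5]
10 655 y [-12.8   9.1] z [-26.9 -25.7 -24.4]
20 534 y [-7.8  8.1] z [-25.7 -23.8 -18.4]
30 453 y [-5.5  6.3] z [-24.7 -23.7 -22.5]
40 464 y [-5.5  6.2] z [-24.7 -23.7 -22.5]
50 473 y [-4.9  6.2] z [-24.7 -23.7 -22.6]
60 503 y [-4.8  6.5] z [-24.7 -23.7 -22.6]
70 530 y [-4.7  6.5] z [-24.7 -23.6 -22.6]
80 549 y [-4.6  6.8] z [-24.7 -23.6 -22.5]
90 580 y [-4.6  6.7] z [-24.8 -23.7 -22.6]
100 608 y [-4.5  7.1] z [-24.7 -23.7 -22.4]
110 635 y [-4.5  6.9] z [-24.6 -23.6 -22.4]
120 8 y [-2.5  7.4] z [-22.9 -22.7 -21.8]
```

View pics/w3.png

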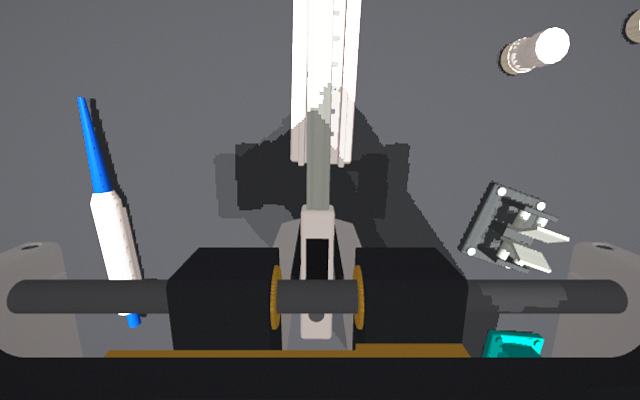

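View pics/s3.png

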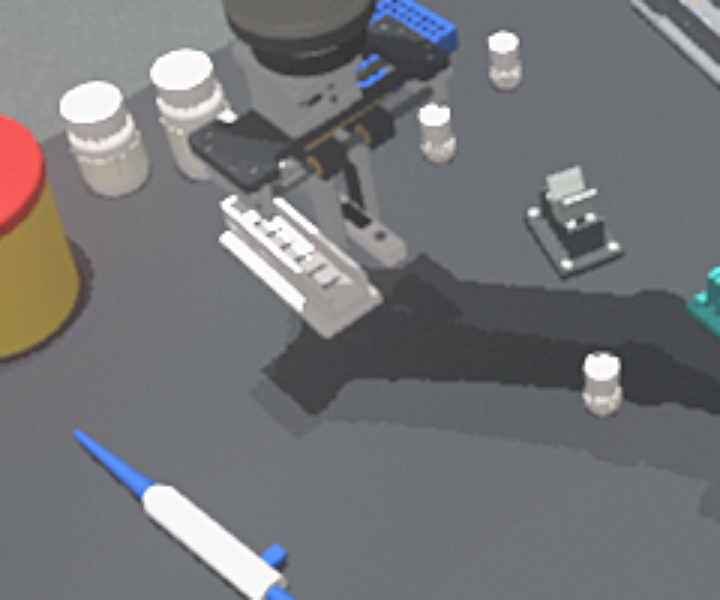

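The probe is held level: the stem top reads flat at tool z=−23.7 all along. The wrist view shows the stem running from (318,200) to (316,90). I still need the exact grip position along the probe.

```bash
python3 - <<'E'
from h import *
f=np.load('pics/w3.npz');T,d=f['T'],f['d'];P=wcloud(T,d)
M=np.linalg.inv(T@np.linalg.inv(eyes.calibration('wrist')['tool_from_camera']))
Q=(P@M[:3,:3].T+M[:3,3])*1000
m=(d>0)&(abs(Q[...,1])<12)&(Q[...,2]>-28)&(Q[...,2]<-22)
q=Q[m];print('handle end',q[:,0].min(), np.percentile(q[:,0],1))
k=q[(q[:,0]>10)&(q[:,0]<40)]
for a in range(12,36,1):
    j=k[(k[:,0]>=a)&(k[:,0]<a+1)]
    if len(j)>3:print(a,len(j),j[:,1].min().round(1),j[:,1].max().round(1),np.median(j[:,2]).round(1))
s=q[(q[:,0]>35)];print(np.polyfit(s[:,0],s[:,1],1))
E
```

```text
handle end -54.95687740897803 -52.45682249332634
12 64 -8.8 8.7 -25.6
13 58 -8.8 8.6 -25.6
14 67 -8.8 8.6 -25.7
15 56 -8.8 8.6 -25.7
16 65 -8.8 9.2 -25.8
17 66 -8.8 9.1 -25.6
18 61 -8.8 9.1 -25.8
19 72 -8.8 9.1 -25.7
20 67 -8.2 8.5 -25.3
21 93 -8.3 8.6 -24.2
22 33 -6.6 6.0 -23.4
23 44 -5.6 5.9 -23.6
24 40 -5.6 5.9 -23.8
25 45 -5.6 5.9 -23.7
26 42 -5.6 5.9 -23.9
27 40 -5.6 5.9 -23.8
28 45 -5.0 5.9 -23.7
29 38 -5.6 5.9 -23.8
30 42 -5.5 5.9 -24.1
31 48 -5.6 5.9 -23.8
32 44 -5.5 5.9 -23.5
33 46 -5.6 5.8 -23.4
34 43 -5.5 5.8 -23.6
35 45 -5.5 6.4 -23.5
[ 0.01227028 -0.02965443]
```

```bash
python3 go.py 0.5022 -0.0207 0.115 73.9
```

```text
t 5.7167 pos [0.5443 0.2212 0.1308] yaw 2.97 F [ 0.4 -0.5 -1.9] op 0.0177
cm [-5.46 23.94  1.59] deg [-1.000e-02  5.000e-02 -7.093e+01] rows>= 9.9
```

Request:
servo_tool([
  {"x": -0.7,"y": 3,"z": 0,"wx": 0,"wy": 0,"wz": -7,"claw": -1},
  {"x": -1.4,"y": 6,"z": 0,"wx": 0,"wy": 0,"wz": -14,"claw": -1},
  {"x": -2.1,"y": 9,"z": 0,"wx": 0,"wy": 0,"wz": -21,"claw": -1},
  {"x": -2.8,"y": 12,"z": 0,"wx": 0,"wy": 0,"wz": -28,"claw": -1},
  {"x": -3.4,"y": 15,"z": 0,"wx": 0,"wy": 0,"wz": -35,"claw": -1},
  {"x": -4.1,"y": 18,"z": 0,"wx": 0,"wy": 0,"wz": -42,"claw": -1},
  {"x": -4.8,"y": 21,"z": 0,"wx": 0,"wy": 0,"wz": -49,"claw": -1},
  {"x": -5.5,"y": 23.9,"z": 0,"wx": 0,"wy": 0,"wz": -56,"claw": -1},
])

```text
time: 6.38
ee_pos: [0.5014, -0.02, 0.1304]
eef_rot: [0.871, 0.491, -0.001, -0.001]
wrist_force: [0.1, -1.1, -1.2]
opening: 0.0176
```

```bash
python3 go.py 0.5022 -0.0207 0.115 73.9
```

```text
t 6.3833 pos [ 0.5014 -0.02    0.1304] yaw 58.82 F [ 0.1 -1.1 -1.2] op 0.0176
cm [-0.01  0.11  1.54] deg [ -0.1    0.03 -15.08] rows>= 2.1
```

Request:
servo_tool([
  {"x": 0,"y": 0.1,"z": 0.5,"wx": 0,"wy": 0,"wz": -7,"claw": -1},
  {"x": 0,"y": 0.1,"z": 1,"wx": 0,"wy": 0,"wz": -12,"claw": -1},
  {"x": 0,"y": 0.1,"z": 1.5,"wx": 0,"wy": 0,"wz": -15.1,"claw": -1},
  {"x": 0,"y": 0.1,"z": 1.5,"wx": 0,"wy": 0,"wz": -15.1,"claw": -1},
  {"x": 0,"y": 0.1,"z": 1.5,"wx": 0,"wy": 0,"wz": -15.1,"claw": -1},
  {"x": 0,"y": 0.1,"z": 1.5,"wx": 0,"wy": 0,"wz": -15.1,"claw": -1},
])

```text
time: 6.88
ee_pos: [0.5032, -0.0189, 0.1162]
eef_rot: [0.801, 0.598, -0.0, -0.0]
wrist_force: [-0.1, -0.5, -0.4]
opening: 0.0179
```

```bash
python3 go.py 0.5022 -0.0207 0.0223 73.9;python3 shot.py w4; python3 - <<'E'
from h import *
f=np.load('pics/w4.npz');T,d=f['T'],f['d'];P=wcloud(T,d)
M=np.linalg.inv(T@np.linalg.inv(eyes.calibration('wrist')['tool_from_camera']))
Q=(P@M[:3,:3].T+M[:3,3])*1000
m=(d>0)&(abs(Q[...,1])<12)&(Q[...,2]>-28)&(Q[...,2]<-20)&(Q[...,0]>25)
q=Q[m];c=np.polyfit(q[:,0],q[:,1],1);print('y',c,'z',np.polyfit(q[:,0],q[:,2],1))
# clip jaws relative
W=P[(d>0)&(abs(P[...,0]-.5166)<.06)&(abs(P[...,1]-.0272)<.06)]*1000
for zr in[(5,18),(30,48),(62,73)]:
    k=W[(W[:,2]>zr[0])&(W[:,2]<zr[1])]
    if len(k)>20: print(zr,len(k),cv2.minAreaRect(k[:,:2].astype(np.float32)))
E
```

```text
t 6.8833 pos [ 0.5032 -0.0189  0.1162] yaw 73.48 F [-0.1 -0.5 -0.4] op 0.0179
cm [-0.2  -0.03  9.39] deg [-0.04 -0.   -0.42] rows>= 2.3
y [ 0.0135607  -0.51051662] z [-1.41156583e-03 -2.36070613e+01]
(5, 18) 2218 ((516.2908935546875, 27.801057815551758), (59.45314025878906, 80.02484893798828), 73.32698059082031)
(30, 48) 891 ((516.263916015625, 27.5263671875), (33.62579345703125, 59.11061096191406), 73.56916046142578)
(62, 73) 611 ((516.457763671875, 27.342620849609375), (30.04765510559082, 33.74597930908203), 72.67097473144531)
```

View pics/w4.png

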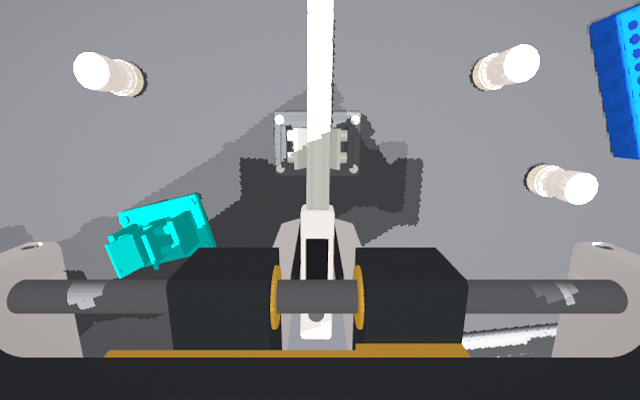

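The stem lies over the clip's jaws at (318,145), with the jaws either side. The turquoise clip at (160,235) is clear of the fingers. Pressing down now.

Request:
servo_tool([
  {"x": -0.1,"y": 0,"z": 1.5,"wx": 0,"wy": 0,"wz": -0.5,"claw": -1},
  {"x": -0.1,"y": 0,"z": 3,"wx": 0,"wy": 0,"wz": -0.5,"claw": -1},
  {"x": -0.1,"y": 0,"z": 4.5,"wx": 0,"wy": 0,"wz": -0.5,"claw": -1},
  {"x": -0.1,"y": 0,"z": 5.5,"wx": 0,"wy": 0,"wz": -0.5,"claw": -1},
  {"x": -0.1,"y": 0,"z": 6.5,"wx": 0,"wy": 0,"wz": -0.5,"claw": -1},
  {"x": -0.1,"y": 0,"z": 7,"wx": 0,"wy": 0,"wz": -0.5,"claw": -1},
])

```text
time: 7.43
ee_pos: [0.5028, -0.0199, 0.0455]
eef_rot: [0.798, 0.602, -0.0, -0.0]
wrist_force: [-0.8, -0.8, -1.1]
opening: 0.0177
```

Request:
servo_tool([
  {"x": 0,"y": 0,"z": 0.4,"wx": 0,"wy": 0,"wz": 0,"claw": -1},
  {"x": 0,"y": 0,"z": 0.8,"wx": 0,"wy": 0,"wz": 0,"claw": -1},
  {"x": 0,"y": 0,"z": 1.2,"wx": 0,"wy": 0,"wz": 0,"claw": -1},
])

```text
time: 7.68
ee_pos: [0.5036, -0.02, 0.0348]
eef_rot: [0.798, 0.602, 0.0, 0.0]
wrist_force: [-0.2, -0.7, 4.5]
opening: 0.0176
```

```bash
python3 go.py 0.5022 -0.0207 0.0223 74;python3 shot.py w5; python3 - <<'E'
from h import *
f=np.load('pics/w5.npz');T,d=f['T'],f['d'];P=wcloud(T,d)
M=np.linalg.inv(T@np.linalg.inv(eyes.calibration('wrist')['tool_from_camera']))
Q=(P@M[:3,:3].T+M[:3,3])*1000
m=(d>0)&(abs(Q[...,1])<12)&(Q[...,2]>-32)&(Q[...,2]<-16)&(Q[...,0]>70)
q=Q[m];c=np.polyfit(q[:,0],q[:,1],1);print('y',c,'z',np.polyfit(q[:,0],q[:,2],1))
E
```

```text
t 7.6833 pos [ 0.5036 -0.02    0.0348] yaw 74.08 F [-0.2 -0.7  4.5] op 0.0176
cm [-0.11 -0.12  1.25] deg [ 0.06 -0.01  0.08] rows>= 0.3
y [ 0.00220795 -0.56628697] z [ -0.04621853 -24.0459845 ]
```

Request:
servo_tool([
  {"x": 0,"y": 0,"z": 0.4,"wx": 0,"wy": 0,"wz": 0,"claw": -1},
  {"x": 0,"y": 0,"z": 0.8,"wx": 0,"wy": 0,"wz": 0,"claw": -1},
  {"x": 0,"y": 0,"z": 1.2,"wx": 0,"wy": 0,"wz": 0,"claw": -1},
  {"x": 0,"y": 0,"z": 1.2,"wx": 0,"wy": 0,"wz": 0,"claw": -1},
])

```text
time: 8.07
ee_pos: [0.5029, -0.0199, 0.0219]
eef_rot: [0.798, 0.602, -0.0, -0.0]
wrist_force: [-0.1, -0.4, -0.0]
opening: 0.0179
```

```bash
cat > tilt.py <<'E'
import sys
from h import *
n=sys.argv[1]
f=np.load(f'pics/{n}.npz');T,d=f['T'],f['d'];P=wcloud(T,d)
M=np.linalg.inv(T@np.linalg.inv(eyes.calibration('wrist')['tool_from_camera']))
Q=(P@M[:3,:3].T+M[:3,3])*1000
m=(d>0)&(abs(Q[...,1])<9)&(Q[...,2]>-35)&(Q[...,2]<-13)&(Q[...,0]>68)
q=Q[m];k=np.polyfit(q[:,0],q[:,2],1);print('y',np.polyfit(q[:,0],q[:,1],1),'z',k,'stem top z at mid(world mm):',T[2,3]*0+ (r.get_state()['ee_pos'][2]*1000-np.polyval(k,50)))
E
python3 go.py 0.5022 -0.0207 0.0223 74;python3 shot.py w6; python3 tilt.py w6
```

```text
t 8.0667 pos [ 0.5029 -0.0199  0.0219] yaw 74.09 F [-0.1 -0.4 -0. ] op 0.0179
cm [-0.1  -0.05 -0.04] deg [-0.02 -0.01  0.09] rows>= 0.0
y [-3.36198663e-06 -7.59286650e-02] z [ -0.04023504 -23.93104334] stem top z at mid(world mm): 48.070119277553516
```

Request:
servo_tool([
  {"x": 0,"y": 0,"z": 0.1,"wx": 0,"wy": 0,"wz": 0,"claw": -1},
  {"x": 0,"y": 0,"z": 0.2,"wx": 0,"wy": 0,"wz": 0,"claw": -1},
  {"x": 0,"y": 0,"z": 0.2,"wx": 0,"wy": 0,"wz": 0,"claw": -1},
])

```text
time: 8.37
ee_pos: [0.5032, -0.02, 0.0205]
eef_rot: [0.798, 0.602, 0.0, 0.0]
wrist_force: [0.7, -0.5, 1.0]
opening: 0.0178
```

```bash
python3 go.py 0.5022 -0.0207 0.0223 74;python3 shot.py w7; python3 tilt.py w7
```

```text
t 8.3667 pos [ 0.5032 -0.02    0.0205] yaw 74.08 F [ 0.7 -0.5  1. ] op 0.0178
cm [-0.09 -0.08 -0.18] deg [ 0.01 -0.01  0.08] rows>= 0.1
y [-0.00111089 -0.02510643] z [ -0.04112    -24.10580449] stem top z at mid(world mm): 46.73845983643882
```

Request:
servo_tool([
  {"x": 0,"y": 0,"z": 0,"wx": 0,"wy": 0,"wz": 0,"claw": 1},
  {"x": 0,"y": 0,"z": 0,"wx": 0,"wy": 0,"wz": 0,"claw": 1},
  {"x": 0,"y": 0,"z": 0,"wx": 0,"wy": 0,"wz": 0,"claw": 1},
  {"x": 0,"y": 0,"z": 0,"wx": 0,"wy": 0,"wz": 0,"claw": 1},
  {"x": 0,"y": 0,"z": 0,"wx": 0,"wy": 0,"wz": 0,"claw": 1},
  {"x": 0,"y": 0,"z": 0,"wx": 0,"wy": 0,"wz": 0,"claw": 1},
  {"x": 0,"y": 0,"z": 0,"wx": 0,"wy": 0,"wz": 0,"claw": 1},
  {"x": 0,"y": 0,"z": 0,"wx": 0,"wy": 0,"wz": 0,"claw": 1},
])

```text
time: 9.08
ee_pos: [0.503, -0.02, 0.0205]
eef_rot: [0.798, 0.602, 0.0, -0.0]
wrist_force: [-0.0, 0.7, -0.4]
opening: 0.0677
```

Request:
servo_tool([
  {"x": 0,"y": 0,"z": -4,"wx": 0,"wy": 0,"wz": 0,"claw": 1},
  {"x": 0,"y": 0,"z": -8,"wx": 0,"wy": 0,"wz": 0,"claw": 1},
  {"x": 0,"y": 0,"z": -11,"wx": 0,"wy": 0,"wz": 0,"claw": 1},
  {"x": 0,"y": 0,"z": -11,"wx": 0,"wy": 0,"wz": 0,"claw": 1},
  {"x": 0,"y": 0,"z": -11,"wx": 0,"wy": 0,"wz": 0,"claw": 1},
])

```text
time: 9.5
ee_pos: [0.5041, -0.0203, 0.1321]
eef_rot: [0.798, 0.602, 0.001, 0.001]
wrist_force: [-0.4, -0.6, -0.7]
opening: 0.0937
```

```bash
python3 go.py 0.534 0.0866 0.13 73.2;python3 shot.py w8; python3 - <<'E'
from h import *
f=np.load('pics/w8.npz');T,d=f['T'],f['d'];P=wcloud(T,d)*1000
a=np.radians(73.2);u=np.array([np.cos(a),np.sin(a)]);v=np.array([np.sin(a),-np.cos(a)])
X=P[...,:2]-[516.4,27.3];S=X@u;N=X@v;Z=P[...,2]
m=(d>0)&(abs(N)<12)&(Z>34)&(Z<58)&(abs(S)<130)
for s in range(-110,115,10):
    k=m&(S>=s)&(S<s+10)
    if k.sum()>5: print(s,k.sum(),'n',np.percentile(N[k],[3,97]).round(1),'z',np.median(Z[k]).round(1))
k=m&(S>20)&(S<95)
print('N fit',np.polyfit(S[k],N[k],1),'Z fit',np.polyfit(S[k],Z[k],1))
for s in range(-35,-18): 
    k=m&(S>=s)&(S<s+1)
    if k.sum()>2: print(s,N[k].min().round(1),N[k].max().round(1),np.median(Z[k]).round(1))
E
```

```text
t 9.5 pos [ 0.5041 -0.0203  0.1321] yaw 74.06 F [-0.4 -0.6 -0.7] op 0.0937
cm [11.1  -0.06  0.22] deg [ 0.2  -0.02  0.86] rows>= 2.7
-110 62 n [-8.5  7.8] z 44.0
-100 191 n [-9.3  8.4] z 44.4
-90 201 n [-8.4  8.2] z 45.0
-80 191 n [-8.4  7.9] z 45.3
-70 203 n [-8.4  7.8] z 46.0
-60 208 n [-8.5  8.4] z 46.5
-50 219 n [-8.6  8.2] z 46.9
-40 222 n [-8.6  8. ] z 46.9
-30 200 n [-8.   7.2] z 45.8
-20 226 n [-10.1   9. ] z 46.2
-10 297 n [-10.1   9.6] z 47.4
0 315 n [-10.2  10.1] z 47.7
10 257 n [-10.2   9.5] z 47.7
20 174 n [-5.7  5.1] z 47.7
30 191 n [-5.8  5.7] z 48.0
40 194 n [-5.9  5.5] z 48.4
50 195 n [-6.   5.3] z 48.7
60 212 n [-6.1  5.1] z 49.3
70 214 n [-5.4  5.6] z 49.7
80 217 n [-5.9  5.4] z 50.3
90 214 n [-5.6  5.2] z 50.5
100 124 n [-5.7  5.8] z 50.6
N fit [-0.00024844 -0.21946522] Z fit [4.21658838e-02 4.65324436e+01]
-35 -8.6 8.0 47.1
-34 -8.6 8.0 47.0
-33 -8.6 7.9 46.9
-32 -8.7 7.9 47.1
-31 -7.8 7.9 47.1
-30 -8.7 7.9 47.1
-29 -9.0 7.9 46.7
-28 -8.1 8.2 45.6
-27 -7.3 7.2 44.8
-26 -6.2 5.2 45.0
-25 -6.1 5.2 45.8
-24 -6.2 5.2 45.7
-23 -6.1 5.2 46.0
-22 -6.2 5.1 45.4
-21 -6.2 5.1 45.5
-20 -6.2 5.1 45.4
-19 -6.2 5.1 45.4
```

View pics/w8.png

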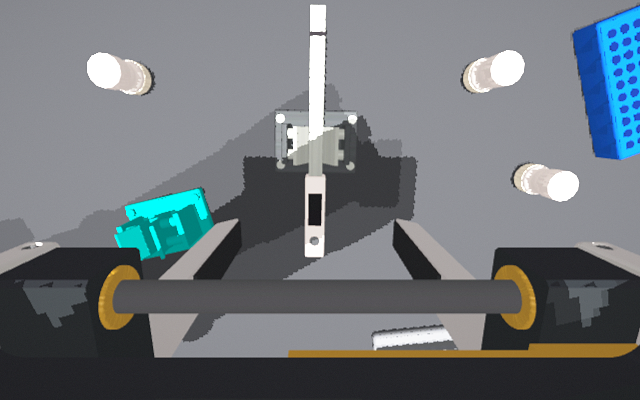

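The probe sits in the clip: stem through the jaws at (318,145), handle toward (315,215). Lateral offset is 0.2 mm, height about 40.5 mm, tilt 2.4°, all within limits. Now the stem grip on the far side.

```bash
python3 go.py 0.5343 0.0866 0.13 73.2; python3 - <<'E'
from h import *
f=np.load('pics/w8.npz');P=wcloud(f['T'],f['d'])
for uv in[(100,68),(508,65),(565,185)]: print(P[uv[1],uv[0]].round(3))
E
```

```text
t 9.55 pos [ 0.5032 -0.0203  0.1308] yaw 74.07 F [ 0.6 -0.3 -1.8] op 0.0941
cm [11.13  0.06  0.08] deg [0.07 0.01 0.87] rows>= 2.7
[0.367 0.132 0.048]
[0.681 0.045 0.05 ]
[ 0.716 -0.066  0.049]
```

Small bottles are 50 mm high and well clear of the gripper body.

Request:
servo_tool([
  {"x": 4,"y": 0,"z": 0,"wx": 0,"wy": 0,"wz": 0.9,"claw": 1},
  {"x": 8,"y": 0,"z": 0,"wx": 0,"wy": 0,"wz": 0.9,"claw": 1},
  {"x": 11.1,"y": 0,"z": 0,"wx": 0,"wy": 0,"wz": 0.9,"claw": 1},
  {"x": 11.1,"y": 0,"z": 2,"wx": 0,"wy": 0,"wz": 0.9,"claw": 1},
  {"x": 11.1,"y": 0,"z": 4,"wx": 0,"wy": 0,"wz": 0.9,"claw": 1},
  {"x": 11.1,"y": 0,"z": 4,"wx": 0,"wy": 0,"wz": 0.9,"claw": 1},
])

```text
time: 10.05
ee_pos: [0.5307, 0.0868, 0.0861]
eef_rot: [0.802, 0.597, -0.003, -0.002]
wrist_force: [-0.4, 0.1, -0.8]
opening: 0.0938
```

```bash
python3 go.py 0.5343 0.0866 0.0243 73.2
```

```text
t 10.05 pos [0.5307 0.0868 0.0861] yaw 73.28 F [-0.4  0.1 -0.8] op 0.0938
cm [0.1  0.39 6.18] deg [-0.35  0.14  0.08] rows>= 1.5
```

Request:
servo_tool([
  {"x": 0,"y": 0.1,"z": 2,"wx": 0,"wy": 0,"wz": 0,"claw": 1},
  {"x": 0,"y": 0.1,"z": 3,"wx": 0,"wy": 0,"wz": 0,"claw": 1},
  {"x": 0,"y": 0.1,"z": 3,"wx": 0,"wy": 0,"wz": 0,"claw": 1},
  {"x": 0,"y": 0.1,"z": 3,"wx": 0,"wy": 0,"wz": 0,"claw": 1},
])

```text
time: 10.38
ee_pos: [0.534, 0.0862, 0.0604]
eef_rot: [0.803, 0.596, -0.001, -0.0]
wrist_force: [0.5, -0.4, 0.2]
opening: 0.094
```

```bash
python3 go.py 0.5343 0.0866 0.0243 73.2
```

```text
t 10.3833 pos [0.534  0.0862 0.0604] yaw 73.18 F [ 0.5 -0.4  0.2] op 0.094
cm [0.04 0.02 3.61] deg [-0.08  0.03 -0.02] rows>= 0.9
```

Request:
servo_tool([
  {"x": 0,"y": 0,"z": 2,"wx": 0,"wy": 0,"wz": 0,"claw": 1},
  {"x": 0,"y": 0,"z": 3.6,"wx": 0,"wy": 0,"wz": 0,"claw": 1},
  {"x": 0,"y": 0,"z": 3.6,"wx": 0,"wy": 0,"wz": 0,"claw": 1},
  {"x": 0,"y": 0,"z": 3.6,"wx": 0,"wy": 0,"wz": 0,"claw": -1},
  {"x": 0,"y": 0,"z": 3.6,"wx": 0,"wy": 0,"wz": 0,"claw": -1},
  {"x": 0,"y": 0,"z": 3.6,"wx": 0,"wy": 0,"wz": 0,"claw": -1},
  {"x": 0,"y": 0,"z": 3.6,"wx": 0,"wy": 0,"wz": 0,"claw": -1},
  {"x": 0,"y": 0,"z": 3.6,"wx": 0,"wy": 0,"wz": 0,"claw": -1},
])

```text
time: 11.05
ee_pos: [0.5348, 0.0865, 0.0252]
eef_rot: [0.803, 0.596, 0.0, 0.0]
wrist_force: [0.9, 0.3, -0.8]
opening: 0.0639
```

Request:
servo_tool([
  {"x": 0,"y": 0,"z": 0,"wx": 0,"wy": 0,"wz": 0,"claw": -1},
  {"x": 0,"y": 0,"z": 0,"wx": 0,"wy": 0,"wz": 0,"claw": -1},
  {"x": 0,"y": 0,"z": 0,"wx": 0,"wy": 0,"wz": 0,"claw": -1},
  {"x": 0,"y": 0,"z": 0,"wx": 0,"wy": 0,"wz": 0,"claw": -1},
  {"x": 0,"y": 0,"z": 0,"wx": 0,"wy": 0,"wz": 0,"claw": -1},
  {"x": 0,"y": 0,"z": 0,"wx": 0,"wy": 0,"wz": 0,"claw": -1},
  {"x": 0,"y": 0,"z": 0,"wx": 0,"wy": 0,"wz": 0,"claw": -1},
  {"x": 0,"y": 0,"z": 0,"wx": 0,"wy": 0,"wz": 0,"claw": -1},
])

```text
time: 11.72
ee_pos: [0.5345, 0.0865, 0.0245]
eef_rot: [0.803, 0.596, 0.0, -0.0]
wrist_force: [-0.6, -0.6, 0.4]
opening: 0.0116
```

Request:
servo_tool([
  {"x": 0,"y": 0,"z": 0,"wx": 0,"wy": 0,"wz": 0,"claw": -1},
  {"x": 0,"y": 0,"z": 0,"wx": 0,"wy": 0,"wz": 0,"claw": -1},
  {"x": 0,"y": 0,"z": 0,"wx": 0,"wy": 0,"wz": 0,"claw": -1},
  {"x": 0,"y": 0,"z": 0,"wx": 0,"wy": 0,"wz": 0,"claw": -1},
])

```text
time: 12.05
ee_pos: [0.5345, 0.0865, 0.0245]
eef_rot: [0.803, 0.596, 0.0, -0.0]
wrist_force: [0.5, 0.2, -0.8]
opening: 0.0116
```

Request:
servo_tool([
  {"x": 0,"y": 0,"z": -0.5,"wx": 0,"wy": 0,"wz": 0,"claw": -1},
  {"x": 0,"y": 0,"z": -1,"wx": 0,"wy": 0,"wz": 0,"claw": -1},
  {"x": 0,"y": 0,"z": -1.7,"wx": 0,"wy": 0,"wz": 0,"claw": -1},
  {"x": 0,"y": 0,"z": -2.4,"wx": 0,"wy": 0,"wz": 0,"claw": -1},
  {"x": 0,"y": 0,"z": -4,"wx": 0,"wy": 0,"wz": 0,"claw": -1},
  {"x": 0,"y": 0,"z": -6,"wx": 0,"wy": 0,"wz": 0,"claw": -1},
  {"x": 0,"y": 0,"z": -8,"wx": 0,"wy": 0,"wz": 0,"claw": -1},
  {"x": 0,"y": 0,"z": -10,"wx": 0,"wy": 0,"wz": 0,"claw": -1},
])

```text
time: 12.72
ee_pos: [0.5344, 0.0866, 0.1262]
eef_rot: [0.803, 0.596, 0.0, 0.0]
wrist_force: [0.4, 0.6, -1.7]
opening: 0.0113
```

Request:
servo_tool([
  {"x": 0,"y": 0,"z": 0,"wx": 0,"wy": 0,"wz": 0,"claw": -1},
  {"x": 0,"y": 0,"z": 0,"wx": 0,"wy": 0,"wz": 0,"claw": -1},
  {"x": 0,"y": 0,"z": 0,"wx": 0,"wy": 0,"wz": 0,"claw": -1},
])

```text
time: 12.97
ee_pos: [0.5343, 0.0862, 0.1245]
eef_rot: [0.803, 0.596, -0.0, 0.0]
wrist_force: [-0.1, -0.6, -0.6]
opening: 0.0119
```

```bash
python3 shot.py w9; python3 - <<'E'
from h import *
p,D=eyes.snapshot('side');cv2.imwrite('pics/s9.png',cv2.resize(p[80:280,180:420],None,fx=3,fy=3));C=cloud('side',D)
t,Dt=eyes.snapshot('top');cv2.imwrite('pics/t9.png',cv2.resize(t[60:230,220:420],None,fx=3.5,fy=3.5))
s=r.get_state();print(s['time'],s['ee_pos'],s['opening'],s['wrist_force'].round(1))
f=np.load('pics/w9.npz');T,d=f['T'],f['d']
M=np.linalg.inv(T@np.linalg.inv(eyes.calibration('wrist')['tool_from_camera']))
for nm,P,dd in(('w',wcloud(T,d),d),('side',C,D),('top',cloud('top',Dt),Dt)):
    Q=(P@M[:3,:3].T+M[:3,3])*1000
    m=(dd>0)&(abs(Q[...,1])<11)&(Q[...,2]>-60)&(Q[...,2]<50)&(Q[...,0]>-180)&(Q[...,0]<80)
    q=Q[m];print(nm)
    for x0 in range(-180,80,20):
        k=q[(q[:,0]>=x0)&(q[:,0]<x0+20)]
        if len(k)>5: print(x0,len(k),'y',np.percentile(k[:,1],[2,98]).round(1),'z',np.percentile(k[:,2],[5,50,95]).round(1))
E
```

```text
13.1167 [0.53393058 0.08639122 0.123795  ] 0.011725662234293395 [ 0.   0.2 -0. ]
w
-80 171 y [-6.   5.4] z [-21.  -20.1 -19.2]
-60 563 y [-5.9  5.3] z [-22.2 -21.1 -19.9]
-20 701 y [-6.1  5.6] z [-34.4 -23.9 -22.7]
0 1797 y [-10.6  10.6] z [-57.2 -25.8 -11.2]
20 896 y [-6.2  5.5] z [-27.5 -26.4 -25.2]
40 256 y [-6.1  5.4] z [-27.9 -26.6 -17.9]
side
-180 14 y [-7.3  9.8] z [-18.  -14.8  -3.8]
-160 69 y [-9.4  9.2] z [-19.1 -16.   -5. ]
-140 68 y [-9.3 10.2] z [-20.9 -16.7  -5.9]
-120 68 y [-9.6  9.9] z [-22.7 -18.9  -7.2]
-100 68 y [-8.6  9.2] z [-22.3 -19.3  -8.6]
-80 41 y [-6.8  6.2] z [-23.8 -18.6  -9.6]
-60 28 y [-6.9 -2. ] z [-21.4 -18.  -11.1]
-40 26 y [-6.5 -1.8] z [-22.3 -17.2 -12.7]
-20 6 y [-6.4 -3.5] z [-23.8 -19.9 -15.2]
0 60 y [-10.1  10.2] z [-47.4 -25.7 -12.2]
20 60 y [-6.7  8.4] z [-28.9 -26.1 -17.5]
40 16 y [-5.4  7.1] z [-28.5 -25.2 -17.2]
top
```

View pics/s9.png

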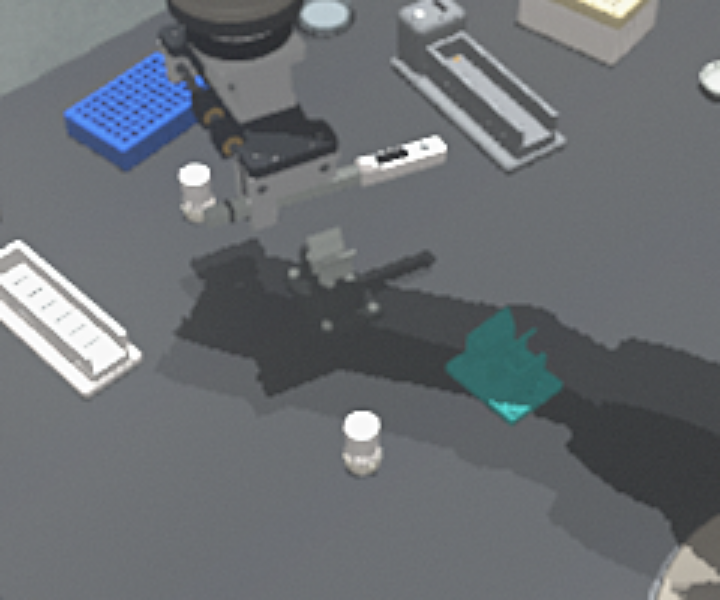

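View pics/w9.png

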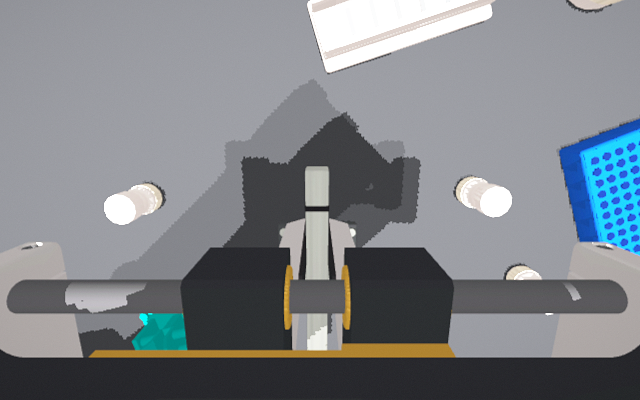

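The probe is held by the stem, out of the clip, with the handle drooping about 3.6°. In the side view the handle is at (400,160) and the clip at (330,255) is empty. I'll carry it toward the cradle, then level it with a small pitch.

```bash
python3 go.py 0.4801 -0.2289 0.11 170.2; python3 -c "
from h import *;print(r.get_state()['q'].round(2))"
```

```text
t 13.1167 pos [0.5339 0.0864 0.1238] yaw 73.2 F [ 0.   0.2 -0. ] op 0.0117
cm [-31.74   3.96   1.39] deg [-7.0e-02 -4.0e-02 -9.7e+01] rows>= 13.5
[ 0.22  0.36 -0.6   1.96  0.25  0.9  -0.8 ]
```

Request:
servo_tool([
  {"x": -2.4,"y": 0.3,"z": 0,"wx": 0,"wy": 0,"wz": -6.5,"claw": -1},
  {"x": -4.8,"y": 0.6,"z": 0,"wx": 0,"wy": 0,"wz": -13,"claw": -1},
  {"x": -7.2,"y": 0.9,"z": 0,"wx": 0,"wy": 0,"wz": -19.5,"claw": -1},
  {"x": -9.6,"y": 1.2,"z": 0,"wx": 0,"wy": 0,"wz": -26,"claw": -1},
  {"x": -12,"y": 1.5,"z": 0,"wx": 0,"wy": 0,"wz": -32.5,"claw": -1},
  {"x": -14.4,"y": 1.8,"z": 0,"wx": 0,"wy": 0,"wz": -39,"claw": -1},
  {"x": -16.8,"y": 2.1,"z": 0,"wx": 0,"wy": 0,"wz": -45.5,"claw": -1},
  {"x": -19.2,"y": 2.4,"z": 0,"wx": 0,"wy": 0,"wz": -52,"claw": -1},
])

```text
time: 13.78
ee_pos: [0.5012, -0.1053, 0.1239]
eef_rot: [0.458, 0.889, -0.0, -0.001]
wrist_force: [0.8, -0.3, -0.8]
opening: 0.012
```

```bash
python3 go.py 0.4801 -0.2289 0.11 170.2; python3 -c "
from h import *;print(r.get_state()['q'].round(2))"
```

```text
t 13.7833 pos [ 0.5012 -0.1053  0.1239] yaw 125.52 F [ 0.8 -0.3 -0.8] op 0.012
cm [-8.84 -8.9   1.38] deg [-1.000e-02 -7.000e-02 -4.468e+01] rows>= 6.2
[ 0.7   0.34 -0.73  2.01  0.29  0.89  0.44]
```

Request:
servo_tool([
  {"x": -1.5,"y": -1.5,"z": 0,"wx": 0,"wy": 0,"wz": -7,"claw": -1},
  {"x": -3,"y": -3,"z": 0,"wx": 0,"wy": 0,"wz": -14,"claw": -1},
  {"x": -4.5,"y": -4.5,"z": 0,"wx": 0,"wy": 0,"wz": -21,"claw": -1},
  {"x": -6,"y": -6,"z": 0,"wx": 0,"wy": 0,"wz": -28,"claw": -1},
  {"x": -7.5,"y": -7.5,"z": 0,"wx": 0,"wy": 0,"wz": -35,"claw": -1},
  {"x": -8.8,"y": -8.9,"z": 0,"wx": 0,"wy": 0,"wz": -41,"claw": -1},
  {"x": -8.8,"y": -8.9,"z": 0,"wx": 0,"wy": 0,"wz": -44.7,"claw": -1},
  {"x": -8.8,"y": -8.9,"z": 0,"wx": 0,"wy": 0,"wz": -44.7,"claw": -1},
])

```text
time: 14.45
ee_pos: [0.4791, -0.2284, 0.1236]
eef_rot: [0.087, 0.996, 0.001, -0.001]
wrist_force: [0.0, 1.0, -0.9]
opening: 0.0118
```

Request:
servo_tool([
  {"x": 0,"y": 0,"z": 0,"wx": 0,"wy": -3.6,"wz": 0,"claw": -1},
  {"x": 0,"y": 0,"z": 0,"wx": 0,"wy": -3.6,"wz": 0,"claw": -1},
  {"x": 0,"y": 0,"z": 0,"wx": 0,"wy": -3.6,"wz": 0,"claw": -1},
  {"x": 0,"y": 0,"z": 0,"wx": 0,"wy": -3.6,"wz": 0,"claw": -1},
])

```text
time: 14.78
ee_pos: [0.48, -0.2271, 0.1246]
eef_rot: [0.088, 0.996, -0.003, 0.031]
wrist_force: [-0.1, 0.1, -1.0]
opening: 0.012
```

```bash
python3 go.py 0.4801 -0.2289 0.013 170.2; python3 - <<'E'
from h import *
p,D=eyes.snapshot('side');cv2.imwrite('pics/s10.png',cv2.resize(p[60:220,240:440],None,fx=3.5,fy=3.5));C=cloud('side',D)*1000
t,Dt=eyes.snapshot('top');cv2.imwrite('pics/t10.png',t)
a=np.radians(-9.8);u=np.array([np.cos(a),np.sin(a)]);v=np.array([-np.sin(a),np.cos(a)])
for nm,P,dd in(('side',C,D),('top',cloud('top',Dt)*1000,Dt)):
    X=P[...,:2]-[541.2,-239.5];S=X@u;N=X@v;Z=P[...,2]
    m=(dd>0)&(abs(N)<20)&(Z>95)&(Z<160)&(S>-50)&(S<130);print(nm)
    for s in range(-50,130,15):
        k=m&(S>=s)&(S<s+15)
        if k.sum()>5: print(s,k.sum(),'n',np.percentile(N[k],[3,97]).round(1),'z',np.percentile(Z[k],[5,50,95]).round(1))
    if m.sum(): print('end',np.percentile(S[m],99))
E
```

```text
t 14.7833 pos [ 0.48   -0.2271  0.1246] yaw 169.85 F [-0.1  0.1 -1. ] op 0.012
cm [ 0.64 -0.17 11.14] deg [-0.01  3.53 -0.35] rows>= 2.7
side
-35 22 n [-3.5  9.1] z [139.2 147.9 151.7]
55 19 n [ 5.7 12.1] z [140.7 146.1 153.6]
70 24 n [ 1.9 11.6] z [139.6 149.  154.1]
85 34 n [-4.1 11.6] z [139.4 150.6 154.4]
100 7 n [-6.6  9.3] z [144.4 149.9 151.1]
end 105.13019073796195
top
-20 7 n [-1.4  8.2] z [137.6 147.5 149.7]
-5 47 n [-3.4  8.3] z [141.7 148.7 151.1]
10 48 n [-3.3  8.4] z [143.4 148.1 151.3]
25 72 n [-5.6 11.3] z [141.  150.6 153.7]
40 70 n [-6.1 10.9] z [141.5 150.6 152.9]
55 67 n [-6.3 10.8] z [142.9 150.5 153.3]
70 65 n [-6.  10.8] z [140.5 150.3 153.4]
85 64 n [-6.2 10.7] z [139.8 149.9 152.4]
100 7 n [-3.9  9.4] z [148.  149.  152.1]
end 100.22164252823592
```

View pics/s10.png

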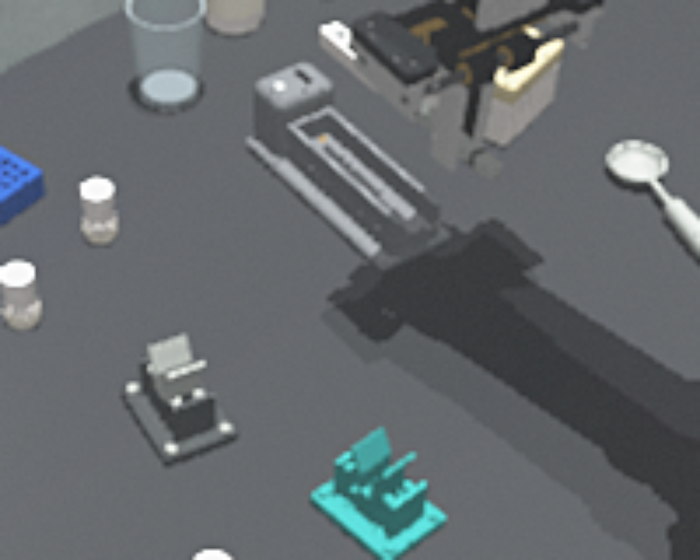

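View pics/t10.png

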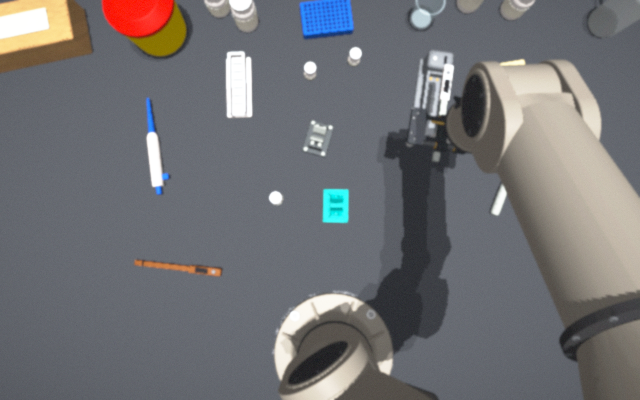

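The side view shows the held probe above the cradle; the top view shows the handle over the channel at (445,85). The probe is level, its end is at S≈+103 mm, and it sits 2.4 mm to the left. I'll correct that while lowering.

Request:
servo_tool([
  {"x": 0.1,"y": -0.2,"z": 2,"wx": 0,"wy": 0,"wz": 0,"claw": -1},
  {"x": 0.25,"y": -0.2,"z": 4,"wx": 0,"wy": 0,"wz": 0,"claw": -1},
  {"x": 0.35,"y": -0.2,"z": 6,"wx": 0,"wy": 0,"wz": 0,"claw": -1},
  {"x": 0.45,"y": -0.2,"z": 7.5,"wx": 0,"wy": 0,"wz": 0,"claw": -1},
  {"x": 0.45,"y": -0.2,"z": 7.5,"wx": 0,"wy": 0,"wz": 0,"claw": -1},
  {"x": 0.45,"y": -0.2,"z": 7.5,"wx": 0,"wy": 0,"wz": 0,"claw": -1},
])

```text
time: 15.38
ee_pos: [0.4799, -0.2288, 0.0491]
eef_rot: [0.088, 0.996, -0.002, 0.031]
wrist_force: [-0.6, -1.0, -0.4]
opening: 0.0115
```

```bash
cat > cr.py <<'E'
from h import *
t,Dt=eyes.snapshot('top');P=cloud('top',Dt)*1000
z=r.get_state()['ee_pos'][2]*1000
a=np.radians(-9.8);u=np.array([np.cos(a),np.sin(a)]);v=np.array([-np.sin(a),np.cos(a)])
X=P[...,:2]-[541.2,-239.5];S=X@u;N=X@v;Z=P[...,2]
m=(Dt>0)&(abs(N)<17)&(Z>z+20)&(Z<z+35)&(S>-25)&(S<118)
for s in range(-25,130,15):
    k=m&(S>=s)&(S<s+15)
    if k.sum()>5: print(s,k.sum(),'n',np.percentile(N[k],[3,97]).round(1),'z',np.percentile(Z[k],[5,50,95]).round(1))
E
python3 go.py 0.4801 -0.2289 0.0145 170.2; python3 cr.py
```

```text
t 15.3833 pos [ 0.4799 -0.2288  0.0491] yaw 169.92 F [-0.6 -1.  -0.4] op 0.0115
cm [ 0.19 -0.    3.45] deg [ 0.05  3.52 -0.28] rows>= 0.8
-10 29 n [-4.5  6.2] z [70.3 73.9 75.5]
5 35 n [-5.9  7.3] z [70.9 73.4 75.8]
20 45 n [-6.6  9. ] z [71.  74.8 76.8]
35 53 n [-7.8  8.8] z [72.6 75.4 77. ]
50 51 n [-8.6  9.5] z [71.7 75.4 78.6]
65 54 n [-7.9  8.6] z [72.1 75.3 78.3]
80 46 n [-8.1  8.7] z [71.6 74.9 77.8]
95 22 n [-7.6  8.4] z [72.1 74.4 76.5]
```

Centred (n ±8.5). Lowering the rest.

Request:
servo_tool([
  {"x": 0.06,"y": 0,"z": 1,"wx": 0,"wy": 0,"wz": 0,"claw": -1},
  {"x": 0.12,"y": 0,"z": 2,"wx": 0,"wy": 0,"wz": 0,"claw": -1},
  {"x": 0.18,"y": 0,"z": 3,"wx": 0,"wy": 0,"wz": 0,"claw": -1},
  {"x": 0.2,"y": 0,"z": 3.4,"wx": 0,"wy": 0,"wz": 0,"claw": -1},
  {"x": 0.2,"y": 0,"z": 3.4,"wx": 0,"wy": 0,"wz": 0,"claw": -1},
  {"x": 0.2,"y": 0,"z": 3.4,"wx": 0,"wy": 0,"wz": 0,"claw": -1},
])

```text
time: 15.93
ee_pos: [0.4798, -0.2293, 0.015]
eef_rot: [0.088, 0.996, -0.003, 0.031]
wrist_force: [0.4, 0.4, -1.8]
opening: 0.012
```

```bash
python3 go.py 0.4801 -0.2289 0.0145 170.2; python3 cr.py
```

```text
t 15.9333 pos [ 0.4798 -0.2293  0.015 ] yaw 169.9 F [ 0.4  0.4 -1.8] op 0.012
cm [-0.02  0.04  0.05] deg [ 0.01  3.56 -0.3 ] rows>= 0.5
-10 29 n [-4.3  8.6] z [37.1 39.5 42.1]
5 30 n [-5.   7.5] z [36.3 39.1 43.3]
20 47 n [-7.4 13.7] z [37.2 40.5 44.4]
35 49 n [-8.6  8.7] z [37.2 41.3 44.2]
50 52 n [-9.  12.5] z [38.6 41.5 44.2]
65 49 n [-8.8  8.8] z [37.2 41.2 44.5]
80 46 n [-8.1  8.4] z [38.3 41.  44.5]
95 25 n [-16.3  16.7] z [37.8 40.1 44.9]
```

Request:
servo_tool([
  {"x": 0,"y": 0,"z": 0.1,"wx": 0,"wy": 0,"wz": 0,"claw": -1},
  {"x": 0,"y": 0,"z": 0.15,"wx": 0,"wy": 0,"wz": 0,"claw": -1},
  {"x": 0,"y": 0,"z": 0.15,"wx": 0,"wy": 0,"wz": 0,"claw": -1},
])

```text
time: 16.23
ee_pos: [0.48, -0.2297, 0.014]
eef_rot: [0.088, 0.996, -0.003, 0.031]
wrist_force: [-0.0, 0.4, -0.2]
opening: 0.0113
```

Request:
servo_tool([
  {"x": 0,"y": 0,"z": 0,"wx": 0,"wy": 0,"wz": 0,"claw": 1},
  {"x": 0,"y": 0,"z": 0,"wx": 0,"wy": 0,"wz": 0,"claw": 1},
  {"x": 0,"y": 0,"z": 0,"wx": 0,"wy": 0,"wz": 0,"claw": 1},
  {"x": 0,"y": 0,"z": 0,"wx": 0,"wy": 0,"wz": 0,"claw": 1},
  {"x": 0,"y": 0,"z": 0,"wx": 0,"wy": 0,"wz": 0,"claw": 1},
  {"x": 0,"y": 0,"z": 0,"wx": 0,"wy": 0,"wz": 0,"claw": 1},
  {"x": 0,"y": 0,"z": 0,"wx": 0,"wy": 0,"wz": 0,"claw": 1},
  {"x": 0,"y": 0,"z": 0,"wx": 0,"wy": 0,"wz": 0,"claw": 1},
])

```text
time: 16.9
ee_pos: [0.48, -0.2295, 0.0138]
eef_rot: [0.088, 0.996, -0.003, 0.031]
wrist_force: [0.1, 0.2, 0.9]
opening: 0.0617
```

Request:
servo_tool([
  {"x": 0,"y": 0,"z": -1.5,"wx": 0,"wy": 0,"wz": 0,"claw": 1},
  {"x": 0,"y": 0,"z": -4,"wx": 0,"wy": 0,"wz": 0,"claw": 1},
  {"x": 0,"y": 0,"z": -8,"wx": 0,"wy": 0,"wz": 0,"claw": 1},
  {"x": 0,"y": 0,"z": -12,"wx": 0,"wy": 0,"wz": 0,"claw": 1},
  {"x": 0,"y": 0,"z": -16,"wx": 0,"wy": 0,"wz": 0,"claw": 1},
  {"x": 0,"y": 0,"z": -20,"wx": 0,"wy": 0,"wz": 0,"claw": 1},
  {"x": 0,"y": 0,"z": -20,"wx": 0,"wy": 0,"wz": 0,"claw": 1},
  {"x": 0,"y": 0,"z": -20,"wx": 0,"wy": 0,"wz": 0,"claw": 1},
])

```text
time: 17.57
ee_pos: [0.4684, -0.2281, 0.2155]
eef_rot: [0.088, 0.996, -0.004, 0.033]
wrist_force: [-0.2, -0.8, -0.6]
opening: 0.0945
```

```bash
python3 shot.py w11; python3 - <<'E'
from h import *
t,Dt=eyes.snapshot('top');s_,Ds=eyes.snapshot('side')
cv2.imwrite('pics/f11.png',np.hstack([cv2.resize(t[40:170,390:490],(400,520)),cv2.resize(s_[60:160,290:390],(400,520))]))
a=np.radians(-9.8);u=np.array([np.cos(a),np.sin(a)]);v=np.array([-np.sin(a),np.cos(a)])
f=np.load('pics/w11.npz')
for nm,P,D in(('top',cloud('top',Dt)*1000,Dt),('side',cloud('side',Ds)*1000,Ds),('wrist',wcloud(f['T'],f['d'])*1000,f['d'])):
    X=P[...,:2]-[541.2,-239.5];S=X@u;N=X@v;Z=P[...,2];print(nm)
    m=(D>0)&(abs(N)<16)&(Z>29)&(Z<45)&(S>-120)&(S<118)
    for s in range(-120,118,20):
        k=m&(S>=s)&(S<s+20)
        if k.sum()>5: print(s,k.sum(),'n',np.percentile(N[k],[3,97]).round(1),'z',np.median(Z[k]).round(1))
    k=m&(S<-20);print('tip',S[k].min() if k.any() else None)
print(r.get_state()['time'],r.get_state()['wrist_force'])
E
```

```text
top
-120 16 n [-5.2  6.1] z 32.8
-100 44 n [-5.9  5.8] z 32.5
-80 45 n [-5.3  6.2] z 34.0
-60 21 n [-5.5  5.9] z 33.1
40 10 n [-8.6 13.6] z 41.2
60 70 n [-8.2  8.6] z 40.5
80 66 n [-8.8  8.1] z 41.8
tip -107.60822925990198
side
-120 10 n [-5.4  5. ] z 32.2
-100 28 n [-5.1  7. ] z 34.2
-80 27 n [-5.1  7.7] z 34.9
-60 33 n [-5.5  7.2] z 35.0
-40 30 n [-8.1  7.2] z 35.3
-20 29 n [-3.4  9.4] z 36.8
0 25 n [-14.6   6.9] z 38.4
20 35 n [-7.6  9.2] z 39.8
40 32 n [-15.8   7.8] z 40.8
60 36 n [-14.4   8.5] z 41.1
80 27 n [-11.2   8.3] z 42.1
100 8 n [-14.7   9.2] z 40.9
tip -109.37170777928021
wrist
-120 69 n [-5.4  5. ] z 31.9
-100 172 n [-5.6  5. ] z 32.6
-80 167 n [-5.8  5. ] z 33.2
-60 157 n [-5.9  4.9] z 34.1
-40 164 n [-6.1  6.1] z 34.8
-20 165 n [-6.3 16. ] z 35.6
0 155 n [-6.4 16. ] z 36.4
20 213 n [-9.1  7.4] z 38.6
40 202 n [-9.3  7.4] z 40.1
60 59 n [-9.5  7.3] z 40.6
tip -107.90067847594277
17.7167 [-0.93909315 -0.2832967  -0.00766264]
```

View pics/f11.png

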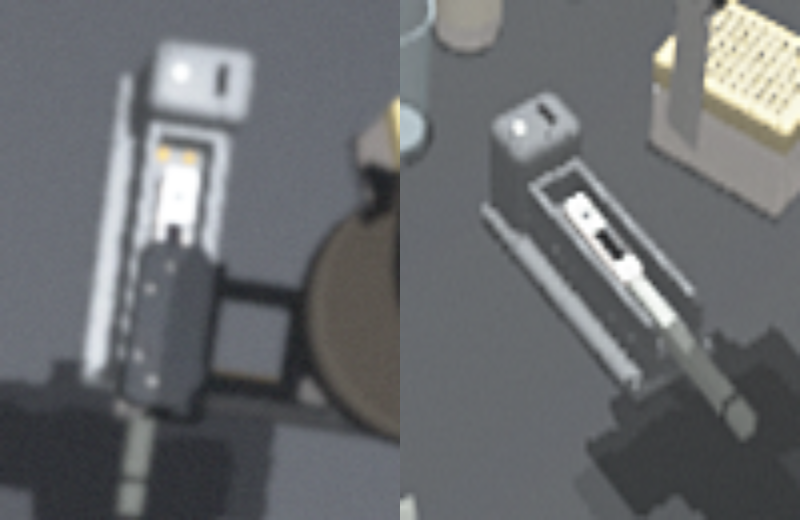

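View pics/w11.png

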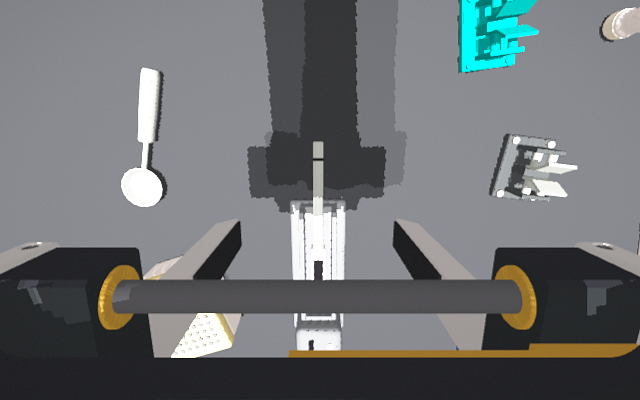

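```bash
python3 -c "
from rig import r;print(r.sign_off())"
```

```text
the job is handed in; nothing more can be done
None
```

The probe is lying in the grey cradle, handle in the channel and stem out of the open end. I let it go, moved the gripper about 20 cm clear and handed the job in at about 17.7 s of the 67 s allowed. No verdict was reported.

- **First grip:** I lifted it straight out of the trough by the handle, gripping 15 mm nearer the stem than the handle's middle to shorten the lever for pressing. The turn into the clip was about 71°.
- **Spring clip:** After release, the probe's middle was about 0.5 mm from the clip point along and 0.2 mm across. It was about 40.5 mm high and tilted 2.4°, all within limits.
- **Second grip:** I took the stem at about x = -62, lifted it clear of the clip and turned it about 97°. The handle drooped about 3.6° in the grip, so I pitched the tool to level it before lowering.
- **Final check, all three cameras:** The probe's middle is about 2.5 mm short of the cradle point (toward the open end), under 1 mm off across and about 1.5 mm low. It is in line with the channel.

**Last tilt reading:** It rests about 2.4° stem-down on the channel floor's front edge. That fits the stem being thinner than the handle, and it is within the 10° allowed.

The side camera's height readings ran about 1 to 2 mm higher than the wrist camera's. None of my checks failed, and nothing else in the scene was touched.

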